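# Right the fallen bottle and draw the ware board out for a carry

## Task

One of the four square bottles on the ware board has fallen over: stand it up again in its gap in the row, in line with the others, and let go of it. Then, so that my mate can get his hands under its left-hand end (the robot's left), slide the board straight out along its length past the stand's left end, without lifting it, until the line drawn across the board is directly above that end's outer edge, with all four bottles still standing. The board is past its balance point there, so finish while still holding it level with the gripper, and leave the moulds, brush, mallet, basin and jug where they are.

Things in the scene. Friction and masses are not known exactly. Their poses are not given: they have to be found in the camera images.
- fallen_mid (a point): The fallen terracotta bottle, 0.11 kg: square body 46 x 46 mm, 76 mm high, then a round neck (lip 27 mm), 120 mm tall in all. Point on its axis half-way up, 60 mm from the base; the square body ends 16 mm above it. z points from base to neck, x and y are square to the flat sides. Starts lying on a side across the board in its gap, neck towards the robot, point 23 mm over the board's top.
- bottle1_mid (a point): Another bottle, same shape and size as the fallen one, standing upright on the board; point on its axis half-way up, 60 mm above the board's top, z up. The four places in the row are on the board's centre line about 95 mm apart.
- bottle2_mid (a point): Another bottle, same shape and size as the fallen one, standing upright on the board; point on its axis half-way up, 60 mm above the board's top, z up. The four places in the row are on the board's centre line about 95 mm apart.
- bottle3_mid (a point): Another bottle, same shape and size as the fallen one, standing upright on the board; point on its axis half-way up, 60 mm above the board's top, z up. The four places in the row are on the board's centre line about 95 mm apart.
- board: Loose wooden ware board 560 mm long (y, to its outer, left end), 130 wide (x), 18 thick; about 1 kg with its bottles. Origin: centre of its underside. The row of bottles stands on x = 0 from about y = -115 to +170 mm. Lies on the stand, outer end some cm past the stand's end. On top, flush with each end, a batten 24 mm thick (y), 130 long (x), 38 high.
- board_batten (a point): Centre of the batten on the board's inner end (robot's right), half-way up, 19 mm above the board's top. Axes as the board's. It can be pinched from above across its 24 mm thickness (fingers closing along the board's y); the nearest bottle's side is about 115 mm from it.
- board_line (a point): The dark line, 4 mm wide, drawn right across the board; point at the line's centre on the top face, 67.5 mm from the board's middle towards the inner batten, 347.5 mm from the outer end. Axes as the board's.
- stand: Fixed low steel pipe stand, 320 mm wide (x) and 500 mm long (y), top of its pipes 90 mm above the bench. Origin: centre of its foot on the bench; its y axis points to the robot's left, out over the end where the board goes.
- stand_edge (a point): Point on the top outer edge of the square bar that forms the stand's left end, at the board's lane, 90 mm above the bench. y points outward, the edge runs along x. The line must come to y = 0 here; the loaded board's balance point is then about 80 mm beyond the edge, and 3 to 5 N down at the inner batten keeps it level.
- mould_mid (a point): Bystander: closed plaster mould with two rubber bands, cone 96 mm wide at the foot, 140 mm tall, standing on the stand beyond the board's inner end; point half-way up.
- half_mould_mid (a point): Bystander: open half of a plaster mould with a casting in it, 100 x 150 x 53 mm, lying on the stand beyond the board; point at its middle.
- brush_grip (a point): Bystander: brush lying on the bench to the right of the stand; point on its handle.
- mallet_grip (a point): Bystander: rubber mallet lying on the bench at the front left; point on its handle.
- basin_mid (a point): Bystander: white bowl 130 mm wide, 55 mm high, on the bench to the left; point half-way up.
- jug_mid (a point): Bystander: white mug 80 mm wide, 100 mm tall, on the bench at the right; point half-way up.
Things that resemble listed ones, but are neither listed nor needed, are in the scene too. What is shaped like the part that bears fallen_mid but red or yellow is not meant. What is shaped like the part that bears bottle3_mid but black is not meant.

How it is judged:
By the outcome, as a careful person would: the job done as asked, in the order asked, and still so for the second after the job is handed in, while the arm keeps its last pose, push and grip.
It also fails if it takes over 61 s, if anything falls off the work surface, if the arm or the gripper's body presses on something with over 40 N, if the wrist force passes 120 N, or if a joint passes its speed limit or range.

## Robot

A 6-joint arm with a two-finger parallel gripper is mounted at the origin on the work surface. World frame = base frame: x ahead of the robot, y to its left, z up, the work surface at z = 0. Lengths are in m, angles in rad, forces in N, time in s.
With the tool pointing down it reaches from about 0.35 to 0.925 m from the base axis. Payload 6.4 kg.
Tool frame: the origin (TCP) lies at the very end of the fingers, on their centre line; the grasp point (between the pads) lies 19 mm behind it; z points along the fingers, x is the direction in which the jaws open and shut, and the axes are right-handed (so a half turn about z gives the same grasp; the last joint's range is limited). The gripper opens to 94 mm and grips with 3 to 60 N. Pads are 16 mm wide; open, the fingers measure 119 mm over their backs; the gripper's body (75 mm by 177 mm) begins 78 mm behind the grasp point.
Start: joints at [0.974, 0.245, 1.558, -0, 1.339, -0.174], TCP at [0.267, 0.593, 0.205] pointing down, gripper open.
Joint ranges: [-3.13, 3.13], [-1.02, 2.26], [0.13, 2.54], [-0.95, 4.09], [0.21, 2.88], [-2.74, 2.74]. Speed limits (rad/s): [2.57, 2.57, 3.14, 3.14, 3.14, 3.14].

## Interface

Orientations are given as a 3x3 rotation matrix whose columns are the frame's x, y, z axes.
In Python, from plant import arm gives the robot as it stands.
- The arm moves only by the tool drive_tool, never from a script. Its argument "deltas" is one flat list of numbers, 7 for each row, row after row: the shift along the tool's x, y, z in cm, then the turn, a rotation vector about the tool's x, y, z in rad, then the opening, from -1 (shut) to 1 (fully open). A call has exactly 8 rows; each row shifts and turns the pose as measured when the row begins, along the tool's axes as they then stand; what a row does not reach is not made up. A row lasts 1/10 s, in which the tool goes at most 50 mm and 8.59 degrees, less where a joint would pass 70% of its speed; a pose out of reach is approached as far as the arm can. A call is refused whole if a number of a shift passes 5 or a number of a turn 0.15, either way. A call with a gripper value outside its range is refused whole. The fingers move at their own pace and stop on an object; "grip_force" is the grip in N (left out, the last holds). Time passes only in rows, so rows that do not move let the fingers close, or fill a call up. It gives the time, the measured TCP pose, the force and the opening at its end, in the units of the state.
- arm.observe(): the state, without advancing time (a new reading comes with each control period).
- arm.grab_frame(name): name is "scene" or "side" or "wrist"; returns the picture (400x640x3 uint8, red, green, blue); there is no depth.
- arm.camera_params(name): a dict with "fx", "fy", "cx", "cy" (pixels), "camera_from_world" (4x4, takes a point from world to camera coordinates). Camera axes: x right, y down, z forward; pixel columns grow to the right and rows downward; lengths in m; the calibration is good to about 2 mm. A picture is of the moment at which its call begins: read the wrist's pose just before it. camera_params takes no time and is no camera call; for the wrist camera it gives the pose at the moment of the call.
- arm.finish_job(): hands the job in, once; it reports no verdict.
The state is a dict: "time": time; "joint_pos": joint angles; "joint_velocities": joint speeds; "joint_efforts": joint torques, N m; "ee_pos": TCP position; "eef_rot": TCP orientation; "wrist_force": force on the tool from outside, world axes, zero at the start; "moment": the same for the moment, N m; "opening": opening from 0.0 (shut) to 1.0 (fully open).
Only numpy, scipy, OpenCV 4.12 (cv2) and the standard library are available. Lean on these libraries where they do the work, as an engineer would, in place of code of your own. Each camera call takes 0.05 s, during which the arm holds its last target.

## Working session

There is one attempt and no reset: what is moved stays moved. The work goes in short steps, Python scripts to look and compute and a tool call to move; the robot and the scene stay as the last step left them, time stands still between calls to the robot, and variables do not carry over. Pictures are saved under pics/ and viewed, and the job is handed in when it is done.

Besides the shell and the picture viewer there is one more tool, called as a command line: name --argument value ..., lists and objects as JSON in quotes. drive_tool: Moves the arm, as the interface text tells. Its arguments: {"type":"object","properties":{"deltas":{"type":"array"},"grip_force":{"type":"number"}},"required":["deltas"]}

```bash
ls; mkdir -p pics; python3 - <<'E'
from plant import arm
import cv2,numpy as np
for n in ["scene","side","wrist"]:
    p=arm.camera_params(n); print(n,p["fx"],p["fy"],p["cx"],p["cy"]); print(np.round(p["camera_from_world"],3).tolist())
    cv2.imwrite(f"pics/a_{n}.png",arm.grab_frame(n)[:,:,::-1])
print(arm.observe())
E
```

```text
pics
scene 427.0478913004511 427.0478913004511 320.8771179700658 206.75225216622513
[[0.335, 0.942, 0.003, -0.116], [0.741, -0.261, -0.619, -0.298], [-0.582, 0.21, -0.785, 1.959], [0.0, 0.0, 0.0, 1.0]]
side 472.8056946059792 472.8056946059792 316.4683286297359 207.8167269234352
[[0.977, -0.215, 0.002, -0.502], [-0.13, -0.599, -0.79, 0.141], [0.171, 0.771, -0.613, 1.745], [0.0, 0.0, 0.0, 1.0]]
wrist 304.1544191583633 304.1544191583633 321.71843898243674 197.8292076566335
[[0.411, 0.912, -0.002, -0.649], [0.874, -0.393, 0.286, -0.03], [0.26, -0.119, -0.958, 0.393], [0.0, 0.0, 0.0, 1.0]]
{'time': 0.15, 'joint_pos': array([ 9.73912216e-01,  2.45646215e-01,  1.55870948e+00, -5.30020096e-05,
        1.33867210e+00, -1.74110114e-01]), 'joint_velocities': array([ 0.00143356, -0.00086672, -0.00425652, -0.00041636, -0.00098091,
       -0.00033334]), 'joint_efforts': array([ 6.02799028e-04, -4.16265678e+01, -3.14982069e+01,  6.86241500e-02,
        3.16400360e-02, -1.12302585e-04]), 'ee_pos': array([0.26644846, 0.5923885 , 0.20461642]), 'eef_rot': array([[ 4.10280090e-01,  9.11959245e-01, -7.63982819e-04],
       [ 9.11958455e-01, -4.10280754e-01, -1.21598042e-03],
       [-1.42237203e-03, -1.97828035e-04, -9.99998969e-01]]), 'wrist_force': array([ 0.10393363, -0.58519181, -0.22897077]), 'moment': array([ 0.02044579,  0.02042878, -0.00297825]), 'opening': 1.0041377196100232}
```

View pics/a_scene.png

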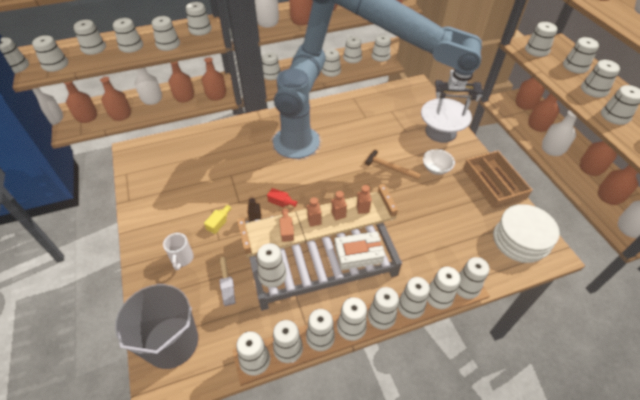

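View pics/a_side.png

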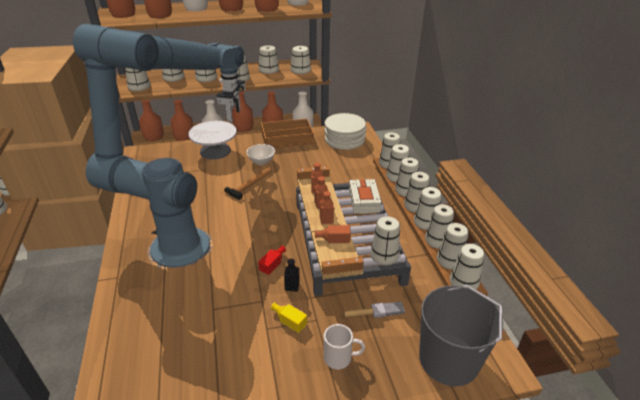

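View pics/a_wrist.png

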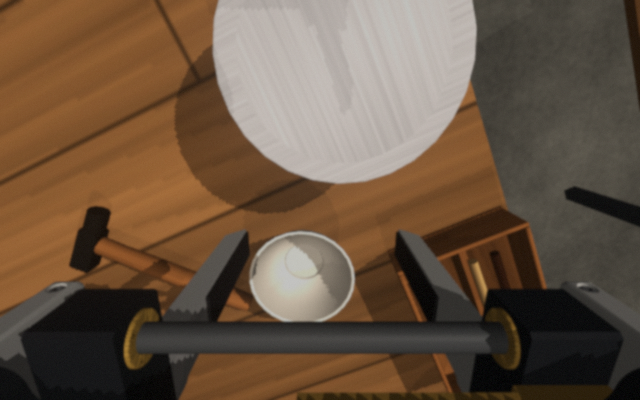

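The scene view shows the board at pixels (240–395, 190–245). Three terracotta bottles stand at (314,210), (339,206) and (364,200). The fallen one lies at (287,226), next to the inner batten at (245,235). The red (282,198), yellow (217,218) and black (254,210) lookalikes lie on the bench and don't fit. I'll confirm in enlarged crops.

```bash
python3 - <<'E'
import cv2,numpy as np
a=cv2.imread("pics/a_scene.png")[170:310,215:415]; b=cv2.imread("pics/a_side.png")[155:300,270:430]
cv2.imwrite("pics/b_scene.png",cv2.resize(a,None,fx=4,fy=4,interpolation=cv2.INTER_CUBIC))
cv2.imwrite("pics/b_side.png",cv2.resize(b,None,fx=4,fy=4,interpolation=cv2.INTER_CUBIC))
E
```

```text
(no output)
```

View pics/b_scene.png

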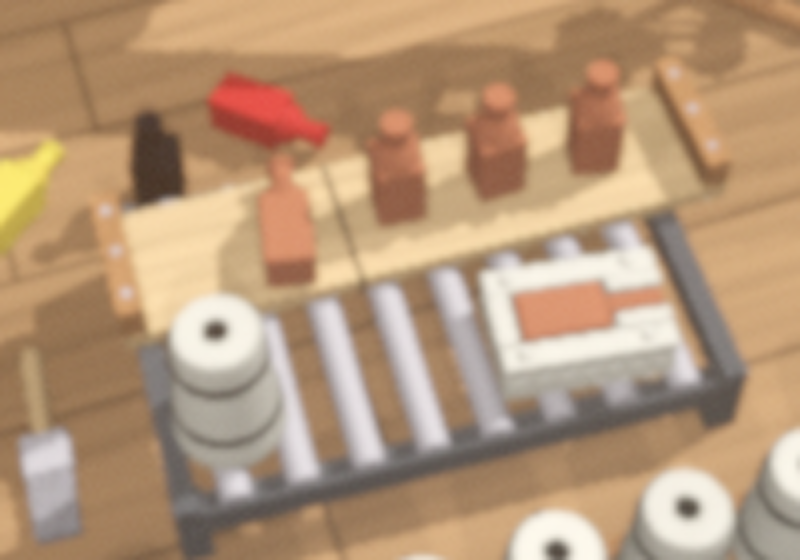

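View pics/b_side.png

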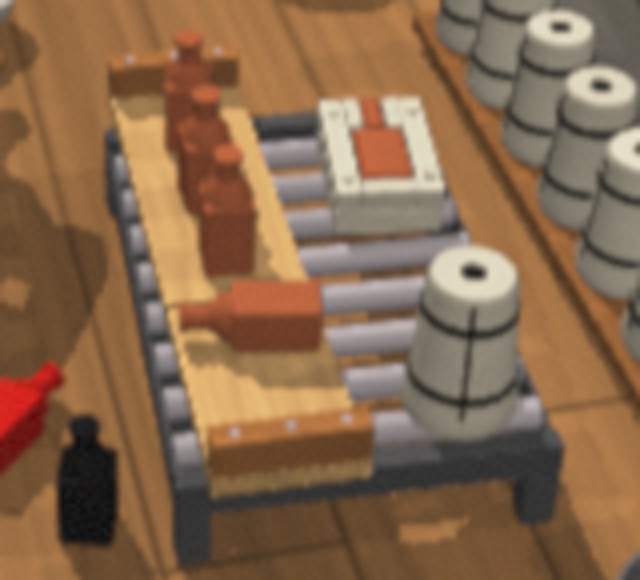

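The fallen bottle is confirmed: crop (287,222) in scene, and (255,315) in side with the neck towards the robot. Next I'll measure by rays.

```bash
cat > h.py <<'E'
import numpy as np,cv2
def ray(p,u,v):
    T=np.array(p["camera_from_world"]); R=T[:3,:3]; o=-R.T@T[:3,3]
    d=R.T@np.array([(u-p["cx"])/p["fx"],(v-p["cy"])/p["fy"],1.]); return o,d/np.linalg.norm(d)
def onz(p,u,v,z):
    o,d=ray(p,u,v); return o+d*(z-o[2])/d[2]
def tri(p1,a,p2,b):
    o1,d1=ray(p1,*a);o2,d2=ray(p2,*b)
    M=np.stack([d1,-d2],1); s=np.linalg.lstsq(M,o2-o1,rcond=None)[0]
    x=o1+s[0]*d1;y=o2+s[1]*d2; return (x+y)/2,np.linalg.norm(x-y)
def proj(p,X):
    T=np.array(p["camera_from_world"]); c=T[:3,:3]@np.asarray(X)+T[:3,3]
    return np.array([p["fx"]*c[0]/c[2]+p["cx"],p["fy"]*c[1]/c[2]+p["cy"]])
E
python3 - <<'E'
from h import *
from plant import arm
ps=arm.camera_params("scene");pd=arm.camera_params("side")
cs=lambda u,v:((u+.5)/4-.5+215,(v+.5)/4-.5+170)
cd=lambda u,v:((u+.5)/4-.5+270,(v+.5)/4-.5+155)
def S(n,u,v,z): print(n,np.round(onz(ps,*cs(u,v),z),4))
def D(n,u,v,z): print(n,"side",np.round(onz(pd,*cd(u,v),z),4))
for n,u,v in [("in1",104,212),("in2",114,250),("in3",125,293),("out1",673,73),("out2",695,108),("out3",714,145)]: S(n,u,v,.146)
for n,u,v in [("in1",234,433),("in2",291,425),("in3",350,418),("out1",130,59),("out3",219,51)]: D(n,u,v,.146)
S("line near",326,166,.108);S("line far",364,286,.108)
for n,u,v in [("lip1",397,118),("lip2",499,92),("lip3",602,68)]: S(n,u,v,.228)
for n,u,v in [("lip1",228,153),("lip2",205,95),("lip3",188,40)]: D(n,u,v,.228)
S("fallen basetop L",263,265,.154);S("fallen basetop R",314,262,.154);S("shoulder L",265,195,.154);S("shoulder R",307,190,.154);S("lip",281,158,.135)
D("basetop far",320,284,.154);D("basetop near",320,318,.154);D("sh far",234,283,.154);D("sh near",236,320,.154)
S("stand end outer far corner",742,362,.09);S("stand end near",680,215,.09);S("right corner",140,345,.09)
E
```

```text
in1 [ 0.4778 -0.3452  0.146 ]
in2 [ 0.5203 -0.3462  0.146 ]
in3 [ 0.5666 -0.3475  0.146 ]
out1 [0.497  0.1917 0.146 ]
out2 [0.5424 0.193  0.146 ]
out3 [0.5875 0.1907 0.146 ]
in1 side [ 0.4747 -0.3464  0.146 ]
in2 side [ 0.5203 -0.3473  0.146 ]
in3 side [ 0.5675 -0.3496  0.146 ]
out1 side [0.497  0.1902 0.146 ]
out3 side [0.5871 0.1856 0.146 ]
line near [ 0.4653 -0.1395  0.108 ]
line far [ 0.6027 -0.1481  0.108 ]
lip1 [ 0.5262 -0.0901  0.228 ]
lip2 [0.5281 0.0023 0.228 ]
lip3 [0.5324 0.0969 0.228 ]
lip1 side [ 0.5284 -0.0952  0.228 ]
lip2 side [ 0.5287 -0.005   0.228 ]
lip3 side [0.5333 0.087  0.228 ]
fallen basetop L [ 0.5834 -0.2308  0.154 ]
fallen basetop R [ 0.5948 -0.189   0.154 ]
shoulder L [ 0.5127 -0.2084  0.154 ]
shoulder R [ 0.5197 -0.1721  0.154 ]
lip [ 0.4633 -0.1803  0.135 ]
basetop far side [ 0.5855 -0.1961  0.154 ]
basetop near side [ 0.5737 -0.2383  0.154 ]
sh far side [ 0.5147 -0.1793  0.154 ]
sh near side [ 0.5052 -0.2259  0.154 ]
stand end outer far corner [0.7734 0.1367 0.09  ]
stand end near [0.6136 0.1523 0.09  ]
right corner [ 0.5847 -0.3463  0.09  ]
```

```bash
python3 - <<'E'
from h import *
from plant import arm
s=arm.observe();p=arm.camera_params("wrist");T=np.array(p["camera_from_world"]);o=-T[:3,:3].T@T[:3,3];R=s["eef_rot"]
print("cam in tool",R.T@(o-s["ee_pos"]),"camaxes in tool\n",R.T@T[:3,:3].T)
d=np.array([.48,-.2,.33])-s["ee_pos"]; print(R.T@d*100)
E
```

```text
cam in tool [ 1.40631123e-04 -8.34519911e-02 -1.79441253e-01] camaxes in tool
 [[ 9.99999703e-01 -7.13086959e-04 -2.92819293e-04]
 [ 7.67086235e-04  9.58083798e-01  2.86487083e-01]
 [ 7.62552180e-05 -2.86487222e-01  9.58084060e-01]]
[-63.51877934  51.982725   -12.45830713]
```

drive_tool --deltas '[-1, 0.8, -3.5, 0, 0, 0, 1, -2, 1.6, -3.5, 0, 0, 0, 1, -3, 2.4, -3, 0, 0, 0, 1, -3.6, 3, -2, 0, 0, 0, 1, -3.6, 3, 0, 0, 0, 0, 1, -3.6, 3, 0, 0, 0, 0, 1, -3.6, 3, 0, 0, 0, 0, 1, -3.6, 3, 0, 0, 0, 0, 1]'

```text
time: 0.95
ee_pos: [0.3487, 0.2862, 0.3266]
eef_rot: [[0.401, 0.916, -0.002], [0.916, -0.401, -0.007], [-0.008, 0.001, -1.0]]
wrist_force: [0.9, -0.5, 0.9]
opening: 1.003
```

drive_tool --deltas '[-3.6, 3, 0, 0, 0, 0.1, 1, -3.6, 3, 0, 0, 0, 0, 1, -3.6, 3, 0, 0, 0, 0, 1, -3.6, 3, 0, 0, 0, 0, 1, -3.6, 3, 0, 0, 0, 0, 1, -3.6, 3, 0, 0, 0, 0, 1, -3.6, 3, 0, 0, 0, 0, 1, -3.6, 3, 0, 0, 0, 0, 1]'

```text
time: 1.75
ee_pos: [0.4187, -0.0964, 0.3286]
eef_rot: [[0.493, 0.87, 0.002], [0.87, -0.493, -0.008], [-0.005, 0.006, -1.0]]
wrist_force: [0.8, 0.1, 0.4]
opening: 0.999
```

drive_tool --deltas '[-2.5, 3.4, 0, 0, 0, 0, 1, -2.5, 3.4, 0, 0, 0, 0, 1, -1, 3, 0, 0, 0, 0, 1, 0, 0, 0, 0, 0, -0.1, 1, 0, 0, 0, 0, 0, -0.1, 1, 0, 0, 0, 0, 0, -0.08, 1, 0, 0, 0, 0, 0, 0, 1, 0, 0, 0, 0, 0, 0, 1]'

```text
time: 2.55
ee_pos: [0.474, -0.2083, 0.3256]
eef_rot: [[0.237, 0.972, -0.003], [0.972, -0.237, -0.004], [-0.005, -0.002, -1.0]]
wrist_force: [-0.5, 0.3, -0.1]
opening: 0.999
```

```bash
python3 - <<'E'
from plant import arm
import cv2,numpy as np,pickle
p=arm.camera_params("wrist");im=arm.grab_frame("wrist")[:,:,::-1]
cv2.imwrite("pics/c_wrist.png",im);pickle.dump(p,open("c.pkl","wb"))
cv2.imwrite("pics/c_wrist_b.png",cv2.resize(im,(800,500),interpolation=cv2.INTER_CUBIC))
s=arm.observe();print(s["joint_pos"])
E
```

```text
[-0.63034719 -0.14584397  1.74655272 -0.00514275  1.54044907 -1.96234786]
```

View pics/c_wrist_b.png

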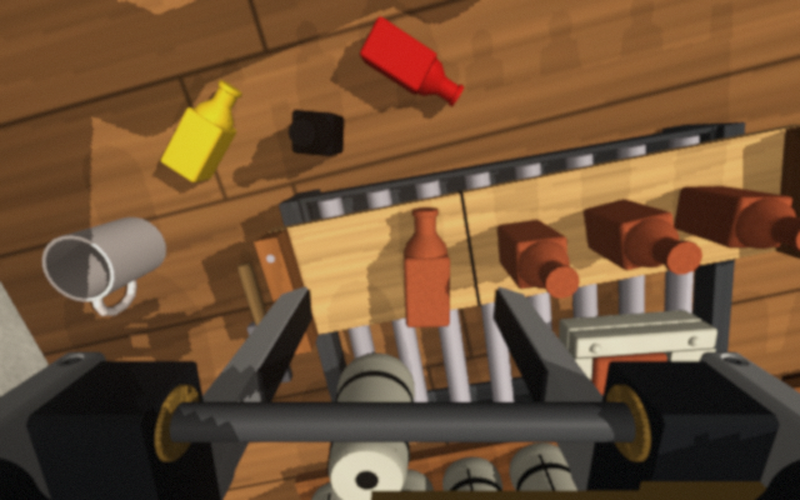

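The wrist view shows the fallen bottle at (427,275), lying across the board, with the line at (468,245) and the stand's far-left end bar at (735,150). I'll get its outline from a colour mask.

```bash
python3 - <<'E'
from h import *
import pickle
p=pickle.load(open("c.pkl","rb"));im=cv2.imread("pics/c_wrist.png")
c=im[140:290,300:400]
cv2.imwrite("pics/c_crop.png",cv2.resize(c,None,fx=4,fy=4,interpolation=cv2.INTER_CUBIC))
hsv=cv2.cvtColor(im,cv2.COLOR_BGR2HSV)
m=((hsv[...,0]<12)&(hsv[...,1]>130)&(hsv[...,2]>60)).astype(np.uint8)
m[:, :310]=0;m[:,372:]=0;m[:160]=0;m[270:]=0
for r in range(164,268,6):
    x=np.where(m[r])[0]; 
    if len(x): print(r,x.min(),x.max(),np.round(onz(p,(x.min()+x.max())/2,r,.131)[:2],4), np.round(onz(p,x.min()-.5,r,.154)[:2],4),np.round(onz(p,x.max()+.5,r,.154)[:2],4))
E
```

```text
170 330 349 [ 0.4711 -0.1857] [ 0.4636 -0.1972] [ 0.4691 -0.1745]
176 332 347 [ 0.4786 -0.1874] [ 0.4711 -0.1966] [ 0.4756 -0.1783]
182 332 347 [ 0.4861 -0.1891] [ 0.4782 -0.1983] [ 0.4827 -0.1798]
188 331 349 [ 0.4939 -0.1903] [ 0.4851 -0.2011] [ 0.4904 -0.1791]
194 326 354 [ 0.5017 -0.192 ] [ 0.4909 -0.2086] [ 0.4991 -0.1748]
200 324 357 [ 0.5096 -0.1931] [ 0.4977 -0.2127] [ 0.5073 -0.1729]
206 324 358 [ 0.5177 -0.1943] [ 0.5051 -0.2145] [ 0.5151 -0.1733]
212 324 359 [ 0.5259 -0.1955] [ 0.5125 -0.2164] [ 0.5229 -0.1737]
218 324 359 [ 0.534  -0.1973] [ 0.5201 -0.2182] [ 0.5305 -0.1752]
224 324 358 [ 0.542  -0.1998] [ 0.5278 -0.2201] [ 0.538 -0.178]
230 324 358 [ 0.5503 -0.2017] [ 0.5356 -0.2219] [ 0.5458 -0.1797]
236 324 358 [ 0.5587 -0.2035] [ 0.5434 -0.2238] [ 0.5537 -0.1813]
242 324 358 [ 0.5672 -0.2055] [ 0.5514 -0.2258] [ 0.5617 -0.183 ]
248 325 358 [ 0.576  -0.2068] [ 0.5597 -0.2265] [ 0.5698 -0.1847]
254 325 369 [ 0.5865 -0.2015] [ 0.5679 -0.2285] [ 0.5813 -0.1728]
260 327 355 [ 0.5934 -0.2114] [ 0.5767 -0.228 ] [ 0.5855 -0.1918]
```

View pics/c_crop.png

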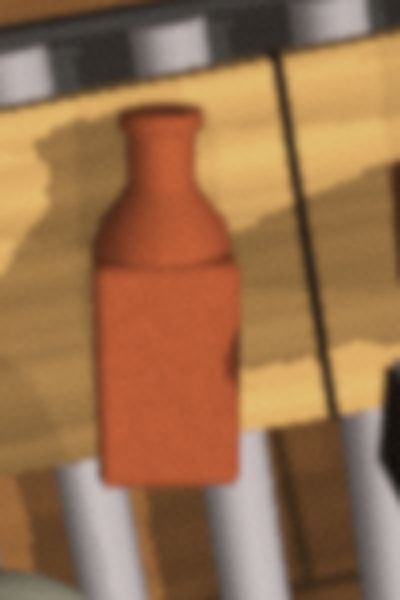

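drive_tool --deltas '[0, 0, 0, 0, 0, -0.045, 1, 0, 0, 0, -0.13, 0, 0, 1, 0, 0, 0, -0.13, 0, 0, 1, 0, 0, 0, -0.13, 0, 0, 1, 0, 0, 0, -0.13, 0, 0, 1, 0, 0, 0, -0.13, 0, 0, 1, 0, 0, 0, -0.13, 0, 0, 1, 0, 0, 0, 0, 0, 0, 1]'

```text
time: 3.4
ee_pos: [0.4752, -0.2069, 0.3247]
eef_rot: [[0.197, 0.678, 0.708], [0.98, -0.134, -0.145], [-0.004, 0.723, -0.691]]
wrist_force: [-0.1, 0.7, -0.4]
opening: 1.001
```

```bash
cat >> h.py <<'E'
def tgt(arm,P):
    s=arm.observe();R=s["eef_rot"];print("tool cm",np.round(R.T@(np.array(P)-s["ee_pos"])*100,2))
    print("pos",np.round(s["ee_pos"],4),"R",np.round(R,3).tolist(),"q",np.round(s["joint_pos"],2))
E
python3 - <<'E'
from h import *
from plant import arm
tgt(arm,[.466,-.186,.205]);tgt(arm,[.5514,-.202,.1204])
E
```

```text
tool cm [ 1.91 -9.55  7.32]
pos [ 0.4752 -0.2069  0.3247] R [[0.197, 0.678, 0.708], [0.98, -0.134, -0.145], [-0.004, 0.723, -0.691]] q [-0.9  -0.68  2.28  0.6   0.96 -2.47]
tool cm [ 2.05 -9.66 19.45]
pos [ 0.4752 -0.2069  0.3247] R [[0.197, 0.678, 0.708], [0.98, -0.134, -0.145], [-0.004, 0.723, -0.691]] q [-0.9  -0.68  2.28  0.6   0.96 -2.47]
```

drive_tool --deltas '[0.5, -2.4, 1.8, 0, 0, 0, 1, 0.5, -2.4, 1.8, 0, 0, 0, 1, 0.5, -2.4, 1.8, 0, 0, 0, 1, 0.5, -2.4, 1.8, 0, 0, 0, 1, 0, 0, 2, 0, 0, 0, 1, 0, 0, 2, 0, 0, 0, 1, 0, 0, 1, 0, 0, 0, 1, 0, 0, 0, 0, 0, 0, 1]'

```text
time: 4.2
ee_pos: [0.5068, -0.1942, 0.1767]
eef_rot: [[0.194, 0.683, 0.704], [0.981, -0.129, -0.145], [-0.008, 0.719, -0.695]]
wrist_force: [0.2, -0.4, 0.0]
opening: 1.004
```

```bash
python3 - <<'E'
from h import *
from plant import arm
tgt(arm,[.5514,-.202,.1204])
cv2.imwrite("pics/d_wrist.png",cv2.resize(arm.grab_frame("wrist")[:,:,::-1],(800,500)))
E
```

```text
tool cm [ 0.15 -0.9   7.16]
pos [ 0.5068 -0.1942  0.1767] R [[0.194, 0.683, 0.704], [0.981, -0.129, -0.145], [-0.008, 0.719, -0.695]] q [-0.79 -0.41  2.39  0.78  0.6  -2.71]
```

View pics/d_wrist.png

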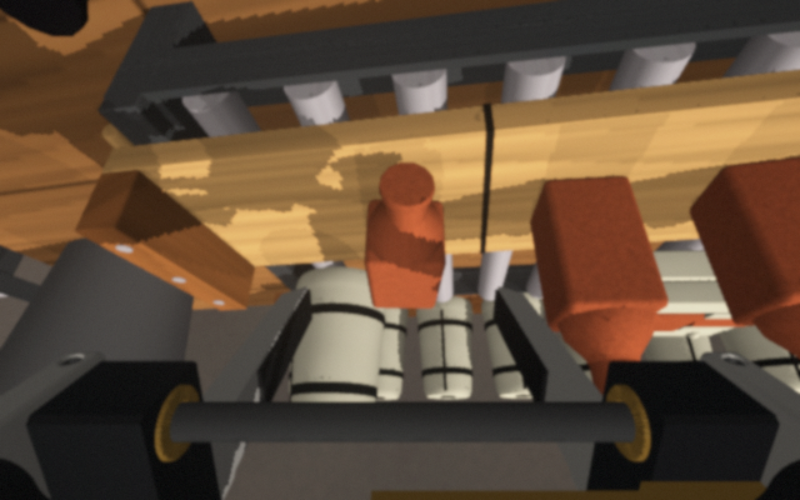

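```bash
python3 - <<'E'
from h import *
from plant import arm
ps=arm.camera_params("scene");pd=arm.camera_params("side")
cs=lambda u,v:((u+.5)/4-.5+215,(v+.5)/4-.5+170)
cd=lambda u,v:((u+.5)/4-.5+270,(v+.5)/4-.5+155)
print(onz(ps,*cs(216,329),.23),onz(pd,*cd(474,270),.23))
print("half",onz(ps,*cs(560,300),.143),onz(pd,*cd(383,148),.143))
E
```

```text
[ 0.68052204 -0.29116276  0.23      ] [ 0.68135774 -0.29210298  0.23      ]
half [ 0.69365634 -0.00302085  0.143     ] [ 0.70048862 -0.00476981  0.143     ]
```

Joint 6 is close to its limit here. A half-turned gripper gives the same grasp with plenty of range, so I'll back off and turn the tool 180° about its own axis.

drive_tool --deltas '[0, 0, -4, 0, 0, 0, 1, 0, 0, -4, 0, 0, 0, 1, 0, 0, -4, 0, 0, 0.14, 1, 0, 0, 0, 0, 0, 0.149, 1, 0, 0, 0, 0, 0, 0.149, 1, 0, 0, 0, 0, 0, 0.149, 1, 0, 0, 0, 0, 0, 0.149, 1, 0, 0, 0, 0, 0, 0.149, 1]'

```text
time: 5.05
ee_pos: [0.4186, -0.1784, 0.2756]
eef_rot: [[0.662, 0.268, 0.7], [0.509, -0.847, -0.157], [0.551, 0.46, -0.696]]
wrist_force: [-0.4, 0.7, -0.1]
opening: 0.999
```

drive_tool --deltas '[0, 0, 0, 0, 0, 0.149, 1, 0, 0, 0, 0, 0, 0.149, 1, 0, 0, 0, 0, 0, 0.149, 1, 0, 0, 0, 0, 0, 0.149, 1, 0, 0, 0, 0, 0, 0.149, 1, 0, 0, 0, 0, 0, 0.149, 1, 0, 0, 0, 0, 0, 0.149, 1, 0, 0, 0, 0, 0, 0.149, 1]'

```text
time: 5.85
ee_pos: [0.417, -0.1799, 0.2882]
eef_rot: [[0.484, -0.527, 0.699], [-0.604, -0.779, -0.169], [0.633, -0.34, -0.695]]
wrist_force: [0.2, 0.0, -0.1]
opening: 1.0
```

drive_tool --deltas '[0, 0, 0, 0, 0, 0.149, 1, 0, 0, 0, 0, 0, 0.149, 1, 0, 0, 0, 0, 0, 0.149, 1, 0, 0, 0, 0, 0, 0.149, 1, 0, 0, 0, 0, 0, 0.149, 1, 0, 0, 0, 0, 0, 0.149, 1, 0, 0, 0, 0, 0, 0.149, 1, 0, 0, 0, 0, 0, 0, 1]'

```text
time: 6.65
ee_pos: [0.4153, -0.1811, 0.3004]
eef_rot: [[-0.225, -0.681, 0.697], [-0.974, 0.135, -0.182], [0.029, -0.719, -0.694]]
wrist_force: [-1.1, -0.6, -0.6]
opening: 1.0
```

```bash
python3 - <<'E'
from h import *
from plant import arm
s=arm.observe()
a=np.array([-.981,.192,0]);f=-a;t=np.radians(55)
z=f*np.sin(t)+np.array([0,0,-np.cos(t)]);x=np.array([-.192,-.981,0]);y=np.cross(z,x)
Rd=np.stack([x,y,z],1)
from scipy.spatial.transform import Rotation as Ro
print("rotvec tool",Ro.from_matrix(s["eef_rot"].T@Rd).as_rotvec())
G=np.array([.582,-.208,.131])+.048*a; T=G+.015*z; print(G,T,"pre",T-.1*z)
tgt(arm,T)
E
```

```text
rotvec tool [ 0.15707524 -0.04444618  0.00156379]
[ 0.534912 -0.198784  0.131   ] [ 0.54696582 -0.20114316  0.12239635] pre [ 0.46660701 -0.18541544  0.179754  ]
tool cm [-1.53  3.56 21.89]
pos [ 0.4153 -0.1811  0.3004] R [[-0.225, -0.681, 0.697], [-0.974, 0.135, -0.182], [0.029, -0.719, -0.694]] q [-0.99 -0.95  2.45  0.58  1.07  0.67]
```

drive_tool --deltas '[-0.4, 0.5, 2.5, 0, 0, 0, 1, -0.4, 0.5, 2.5, 0.05, 0, 0, 1, -0.4, 0.5, 2.5, 0.05, -0.02, 0, 1, -0.3, 0.5, 2.5, 0.05, -0.02, 0, 1, 0, 0, 0, 0, 0, 0, 1, 0, 0, 0, 0, 0, 0, 1, 0, 0, 0, 0, 0, 0, 1, 0, 0, 0, 0, 0, 0, 1]'

```text
time: 7.45
ee_pos: [0.481, -0.1853, 0.2297]
eef_rot: [[-0.183, -0.564, 0.805], [-0.983, 0.077, -0.169], [0.034, -0.822, -0.568]]
wrist_force: [0.5, 0.2, -0.8]
opening: 0.999
```

```bash
cat > t1.py <<'E'
from h import *
from plant import arm
from scipy.spatial.transform import Rotation as Ro
s=arm.observe()
a=np.array([-.981,.192,0]);f=-a;t=np.radians(55)
z=f*np.sin(t)+np.array([0,0,-np.cos(t)]);x=np.array([-.192,-.981,0]);y=np.cross(z,x)
Rd=np.stack([x,y,z],1)
print("rotvec tool",Ro.from_matrix(s["eef_rot"].T@Rd).as_rotvec())
G=np.array([.582,-.208,.131])+.048*a; T=G+.015*z
tgt(arm,T)
E
python3 t1.py
```

```text
rotvec tool [-0.00638746 -0.01140436  0.03318015]
tool cm [-1.000e-02  4.980e+00  1.168e+01]
pos [ 0.481  -0.1853  0.2297] R [[-0.183, -0.564, 0.805], [-0.983, 0.077, -0.169], [0.034, -0.822, -0.568]] q [-0.89 -0.68  2.51  0.93  0.71  0.29]
```

drive_tool --deltas '[0, 0.3, 2, 0, 0, 0.03, 1, 0, 0.3, 2, 0, 0, 0, 1, 0, 0.5, 2, 0, 0, 0, 1, 0, 0.7, 1.5, 0, 0, 0, 1, 0, 0.8, 0.5, 0, 0, 0, 1, 0, 0, 0, 0, 0, 0, 1, 0, 0, 0, 0, 0, 0, 1, 0, 0, 0, 0, 0, 0, 1]'

```text
time: 8.25
ee_pos: [0.5376, -0.2032, 0.1801]
eef_rot: [[-0.2, -0.542, 0.816], [-0.979, 0.086, -0.183], [0.029, -0.836, -0.548]]
wrist_force: [-0.5, -0.1, 0.1]
opening: 1.0
```

```bash
python3 t1.py
```

```text
rotvec tool [-0.03094075 -0.02291727  0.01918822]
tool cm [-0.55  4.34  3.88]
pos [ 0.5376 -0.2032  0.1801] R [[-0.2, -0.542, 0.816], [-0.979, 0.086, -0.183], [0.029, -0.836, -0.548]] q [-0.79 -0.33  2.42  1.29  0.49 -0.05]
```

drive_tool --deltas '[-0.15, 0.9, 0.6, -0.02, -0.02, 0.02, 1, -0.15, 0.9, 0.8, -0.02, -0.01, 0, 1, -0.15, 0.9, 0.8, 0, 0, 0, 1, -0.1, 0.8, 0.8, 0, 0, 0, 1, 0, 0.5, 0.3, 0, 0, 0, 1, 0, 0, 0, 0, 0, 0, 1, 0, 0, 0, 0, 0, 0, 1, 0, 0, 0, 0, 0, 0, 1]'

```text
time: 9.05
ee_pos: [0.5446, -0.2013, 0.1308]
eef_rot: [[-0.187, -0.568, 0.802], [-0.982, 0.113, -0.149], [-0.006, -0.816, -0.579]]
wrist_force: [-0.5, 0.6, 0.2]
opening: 1.0
```

```bash
python3 t1.py; python3 - <<'E'
from plant import arm
import cv2
cv2.imwrite("pics/e_side.png",cv2.resize(arm.grab_frame("side")[120:310,230:470,::-1],None,fx=3.3,fy=3,interpolation=cv2.INTER_CUBIC))
cv2.imwrite("pics/e_wrist.png",arm.grab_frame("wrist")[:,:,::-1])
E
```

```text
rotvec tool [ 0.00604395  0.00818611 -0.00205477]
tool cm [-0.05  0.55  0.68]
pos [ 0.5446 -0.2013  0.1308] R [[-0.187, -0.568, 0.802], [-0.982, 0.113, -0.149], [-0.006, -0.816, -0.579]] q [-0.78 -0.18  2.4   1.44  0.48 -0.22]
```

View pics/e_side.png

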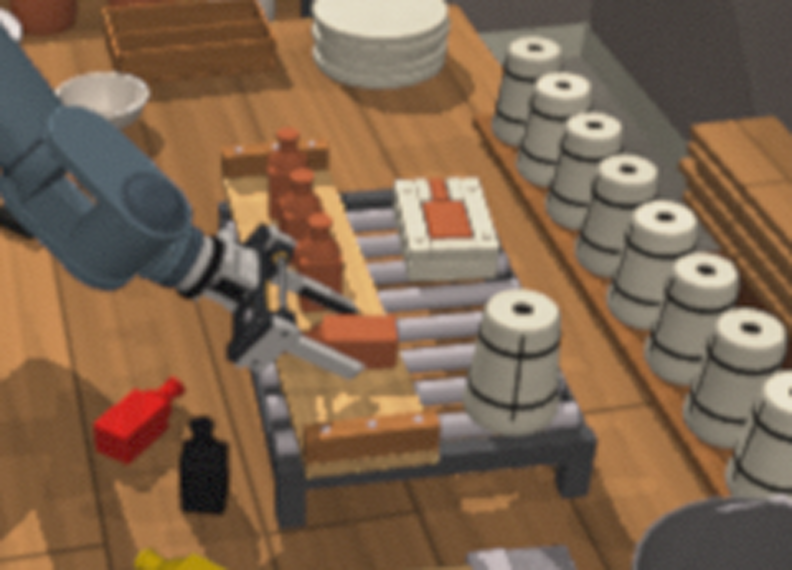

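View pics/e_wrist.png

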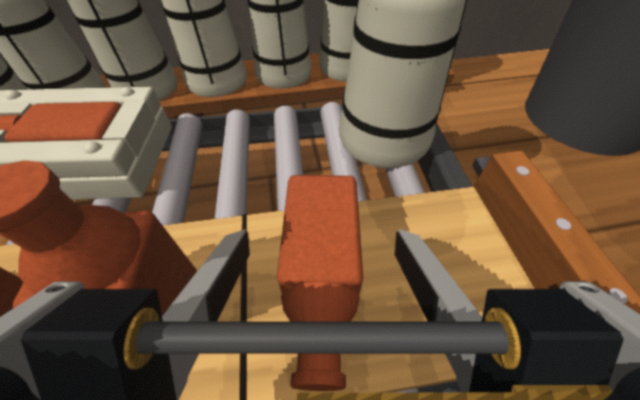

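The fingers straddle the body at wrist (320,235), centred and clear of the neighbouring bottle. I'll make the last approach and close.

drive_tool --deltas '[0, 0.4, 0.4, 0, 0, 0, 1, 0, 0.2, 0.35, 0, 0, 0, 1, 0, 0, 0, 0, 0, 0, 0.3, 0, 0, 0, 0, 0, 0, 0, 0, 0, 0, 0, 0, 0, 0, 0, 0, 0, 0, 0, 0, -0.3, 0, 0, 0, 0, 0, 0, -0.3, 0, 0, 0, 0, 0, 0, -0.3]' --grip_force 18

```text
time: 9.95
ee_pos: [0.5482, -0.2025, 0.124]
eef_rot: [[-0.186, -0.565, 0.804], [-0.982, 0.111, -0.15], [-0.004, -0.818, -0.576]]
wrist_force: [-0.3, 0.0, 0.4]
opening: 0.526
```

```bash
python3 t1.py
```

```text
rotvec tool [ 0.00228561  0.00715661 -0.00016979]
tool cm [-0.11  0.22 -0.03]
pos [ 0.5482 -0.2025  0.124 ] R [[-0.186, -0.565, 0.804], [-0.982, 0.111, -0.15], [-0.004, -0.818, -0.576]] q [-0.78 -0.15  2.39  1.5   0.48 -0.28]
```

drive_tool --deltas '[0, 0, 0, 0, 0, 0, -0.6, 0, 0, 0, 0, 0, 0, -0.6, 0, 0, 0, 0, 0, 0, -0.6, 0, -0.8, -0.6, 0, 0, 0, -0.6, 0, -1.2, -0.9, 0, 0, 0, -0.6, 0, -1.4, -1.1, 0, 0, 0, -0.6, 0, -1.4, -1.1, 0, 0, 0, -0.6, 0, -1.4, -1.1, 0, 0, 0, -0.6]'

```text
time: 10.75
ee_pos: [0.542, -0.1999, 0.1981]
eef_rot: [[-0.186, -0.573, 0.798], [-0.982, 0.117, -0.146], [-0.01, -0.811, -0.585]]
wrist_force: [0.9, 0.3, -0.3]
opening: 0.489
```

```bash
python3 - <<'E'
from plant import arm
from h import *
tgt(arm,[.5,-.2,.23])
cv2.imwrite("pics/f_side.png",cv2.resize(arm.grab_frame("side")[120:310,230:470,::-1],None,fx=3.3,fy=3,interpolation=cv2.INTER_CUBIC))
E
```

```text
tool cm [ 0.77 -0.18 -5.21]
pos [ 0.542  -0.1999  0.1981] R [[-0.186, -0.573, 0.798], [-0.982, 0.117, -0.146], [-0.01, -0.811, -0.585]] q [-0.79 -0.36  2.37  1.09  0.55  0.17]
```

View pics/f_side.png

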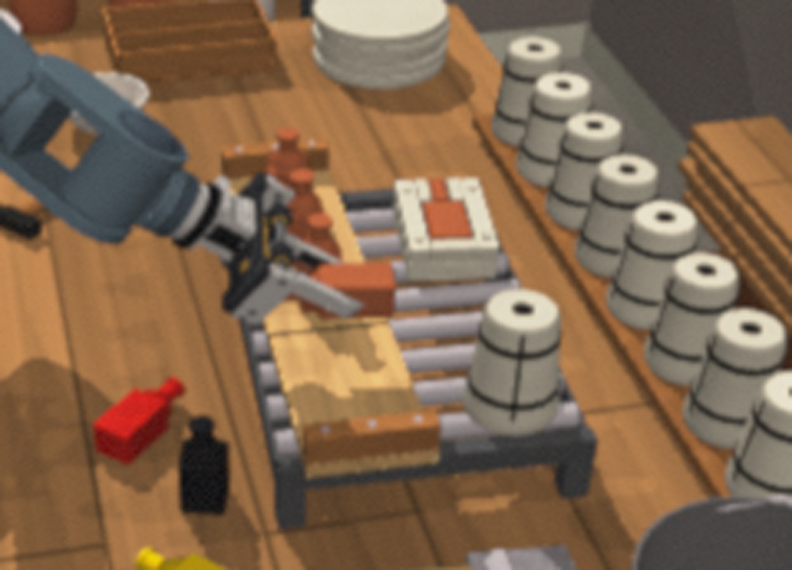

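drive_tool --deltas '[0, -1.6, -1.2, 0, 0, 0, -0.6, 0, -1.6, -1.2, 0, 0, 0, -0.6, 0, -1.6, -1.2, 0, 0, 0, -0.6, 0, 0, 0, -0.1, 0, 0, -0.6, 0, 0, 0, -0.14, 0, 0, -0.6, 0, 0, 0, -0.14, 0, 0, -0.6, 0, 0, 0, -0.14, 0, 0, -0.6, 0, 0, 0, -0.14, 0, 0, -0.6]'

```text
time: 11.6
ee_pos: [0.5364, -0.1983, 0.256]
eef_rot: [[-0.188, -0.949, 0.253], [-0.982, 0.184, -0.038], [-0.011, -0.255, -0.967]]
wrist_force: [1.0, -0.1, -1.2]
opening: 0.491
```

```bash
cat > t2.py <<'E'
from h import *
from plant import arm
from scipy.spatial.transform import Rotation as Ro
import sys
P=np.array([.525,-.191,.108]) if len(sys.argv)<2 else np.array([float(v) for v in sys.argv[1].split(",")])
# grip-time geometry
Rg=np.array([[-0.186,-0.565,0.804],[-0.982,0.111,-0.15],[-0.004,-0.818,-0.576]]);Rg=Ro.from_matrix(Rg).as_matrix()
tg=np.array([.5482,-.2025,.124]);a=np.array([-.9825,.1865,0]);B=np.array([.582,-.208,.131])
bt=Rg.T@(B-tg); bt[0]=0   # base centre in tool (centred by jaws)
at=Rg.T@a
ud=np.array([.0395,.9992,0]);
# bottle frame in tool: z=at, x-ish = tool x
def bf(xt,zt):
    xt=xt-zt*(xt@zt);xt/=np.linalg.norm(xt);return np.stack([xt,np.cross(zt,xt),zt],1)
Fb=bf(np.array([1.,0,0]),at/np.linalg.norm(at))
W=bf(-ud,np.array([0,0,1.]))
Rd=W@Fb.T
s=arm.observe()
print("rotvec",np.round(Ro.from_matrix(s["eef_rot"].T@Rd).as_rotvec(),3),"Rd z",np.round(Rd[:,2],3))
T=P-Rd@bt; print("T",np.round(T,4)); tgt(arm,T)
base=s["ee_pos"]+s["eef_rot"]@bt; print("base now",np.round(base,4),"axis",np.round(s["eef_rot"]@at,3))
d=T-s["ee_pos"];print("world left",np.round(d,4))
E
python3 t2.py
```

```text
rotvec [-0.871  0.038 -0.15 ] Rd z [-0.575  0.023 -0.818]
T [ 0.518  -0.1907  0.1422]
tool cm [-0.28  4.79 10.5 ]
pos [ 0.5364 -0.1983  0.256 ] R [[-0.188, -0.949, 0.253], [-0.982, 0.184, -0.038], [-0.011, -0.255, -0.967]] q [-0.61 -0.14  1.89  0.12  1.17  1.12]
base now [ 0.5666 -0.2039  0.2393] axis [-0.753  0.137  0.644]
world left [-0.0184  0.0076 -0.1137]
```

drive_tool --deltas '[0, 0, 0, -0.13, 0, -0.03, -0.6, 0, 0, 0, -0.14, 0.01, -0.03, -0.6, 0, 0, 0, -0.14, 0.01, -0.03, -0.6, 0, 0, 0, -0.14, 0.01, -0.03, -0.6, 0, 0, 0, -0.14, 0.01, -0.03, -0.6, 0, 0, 0, -0.14, 0, 0, -0.6, 0, 0, 0, -0.04, 0, 0, -0.6, 0, 0, 0, 0, 0, 0, -0.6]'

```text
time: 12.4
ee_pos: [0.5406, -0.1956, 0.2474]
eef_rot: [[-0.019, -0.794, -0.608], [-1.0, 0.014, 0.014], [-0.003, 0.608, -0.794]]
wrist_force: [-0.2, 0.3, -0.6]
opening: 0.487
```

```bash
python3 t2.py;python3 - <<'E'
from plant import arm
from h import *
cv2.imwrite("pics/g_side.png",cv2.resize(arm.grab_frame("side")[120:310,230:470,::-1],None,fx=3.3,fy=3,interpolation=cv2.INTER_CUBIC))
cv2.imwrite("pics/g_scene.png",cv2.resize(arm.grab_frame("scene")[130:310,215:415,::-1],None,fx=3.3,fy=3,interpolation=cv2.INTER_CUBIC))
E
```

```text
rotvec [ 0.04  -0.01   0.018] Rd z [-0.575  0.023 -0.818]
T [ 0.518  -0.1907  0.1422]
tool cm [-0.42 -4.59  9.73]
pos [ 0.5406 -0.1956  0.2474] R [[-0.019, -0.794, -0.608], [-1.0, 0.014, 0.014], [-0.003, 0.608, -0.794]] q [-0.43  0.46  1.32 -0.26  1.97  1.14]
base now [ 0.5463 -0.1956  0.2129] axis [ 0.04  -0.003  0.999]
world left [-0.0226  0.0049 -0.1052]
```

View pics/g_side.png

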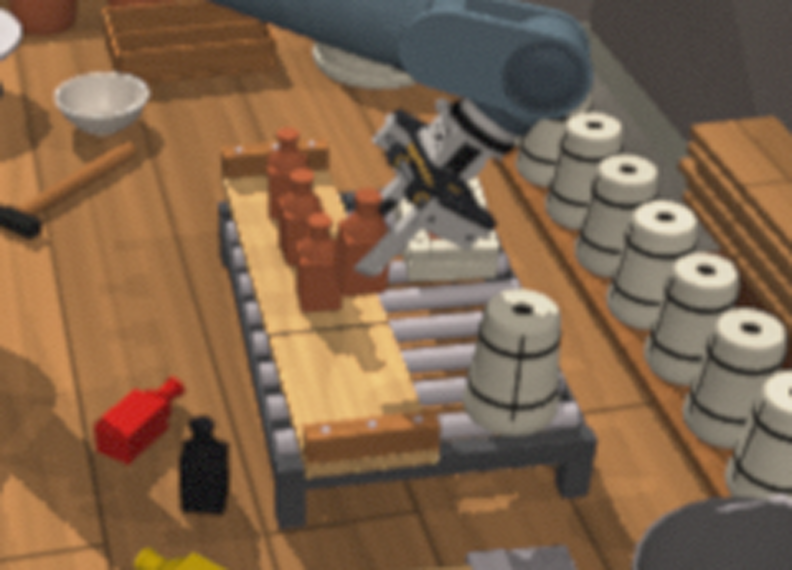

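View pics/g_scene.png

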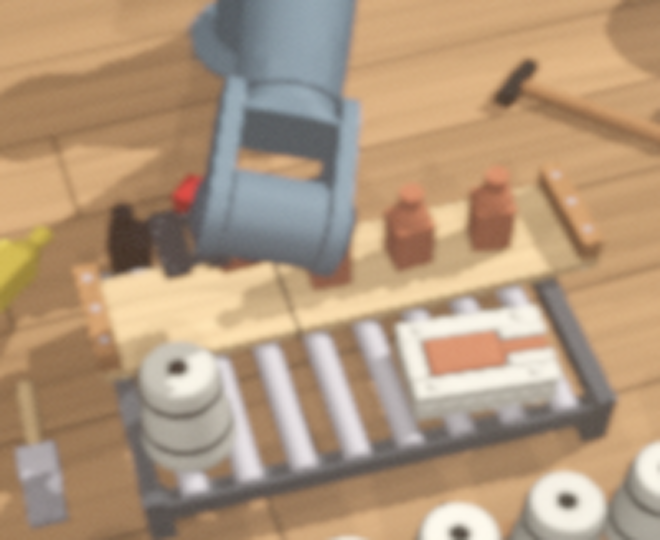

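drive_tool --deltas '[-0.1, -0.8, 1.6, 0.02, 0, 0.01, -0.6, -0.1, -0.8, 1.6, 0.02, 0, 0, -0.6, -0.1, -0.8, 1.6, 0, 0, 0, -0.6, -0.1, -0.8, 1.6, 0, 0, 0, -0.6, 0, -0.7, 1.2, 0, 0, 0, -0.6, 0, 0, 0.5, 0, 0, 0, -0.6, 0, 0, 0, 0, 0, 0, -0.6, 0, 0, 0, 0, 0, 0, -0.6]'

```text
time: 13.3
ee_pos: [0.5244, -0.1925, 0.1628]
eef_rot: [[-0.03, -0.829, -0.558], [-1.0, 0.028, 0.013], [0.005, 0.558, -0.83]]
wrist_force: [0.7, -0.7, -0.2]
opening: 0.485
```

```bash
python3 t2.py;python3 - <<'E'
from plant import arm
from h import *
pd=arm.camera_params("side")
im=arm.grab_frame("side")[:,:,::-1];cv2.imwrite("pics/h_side0.png",im)
cv2.imwrite("pics/h_side.png",cv2.resize(im[150:300,270:430],None,fx=4,fy=4,interpolation=cv2.INTER_CUBIC))
for X in [(.525,-.191,.108),(.525,-.191,.228),(.53,-.098,.108),(.53,-.098,.228),(.548,-.191,.108),(.548,-.191,.184)]: print(X,proj(pd,X), (proj(pd,X)-[270,150])*4+1.5)
E
```

```text
rotvec [-0.021 -0.009  0.005] Rd z [-0.575  0.023 -0.818]
T [ 0.518  -0.1907  0.1422]
tool cm [-0.17 -0.62  2.07]
pos [ 0.5244 -0.1925  0.1628] R [[-0.03, -0.829, -0.558], [-1.0, 0.028, 0.013], [0.005, 0.558, -0.83]] q [-0.44  0.46  1.46 -0.23  1.77  1.18]
base now [ 0.5321 -0.1929  0.1288] axis [-0.021  0.005  1.   ]
world left [-0.0064  0.0018 -0.0206]
(0.525, -0.191, 0.108) [331.60556813 237.39678849] [247.92227253 351.08715396]
(0.525, -0.191, 0.228) [332.38760271 209.83439861] [251.05041083 240.83759442]
(0.53, -0.098, 0.108) [326.74666905 220.38663402] [228.48667621 283.04653607]
(0.53, -0.098, 0.228) [327.27290915 193.28661915] [230.59163662 174.64647661]
(0.548, -0.191, 0.108) [338.10674532 236.45312487] [273.9269813  347.31249947]
(0.548, -0.191, 0.184) [338.78433633 219.31094176] [276.63734532 278.74376706]
```

View pics/h_side.png

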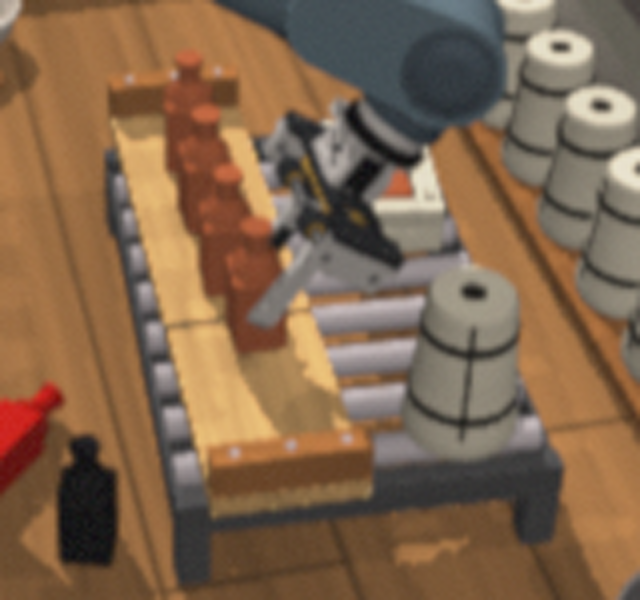

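drive_tool --deltas '[-0.1, -0.2, 0.5, -0.02, 0, 0, -0.6, -0.07, -0.2, 0.5, 0, 0, 0, -0.6, 0, -0.15, 0.4, 0, 0, 0, -0.6, 0, -0.05, 0.3, 0, 0, 0, -0.6, 0, 0, 0.1, 0, 0, 0, -0.6, 0, 0, 0.1, 0, 0, 0, -0.6, 0, 0, 0, 0, 0, 0, -0.6, 0, 0, 0, 0, 0, 0, -0.6]'

```text
time: 14.15
ee_pos: [0.5204, -0.1912, 0.1452]
eef_rot: [[-0.03, -0.82, -0.571], [-1.0, 0.028, 0.012], [0.007, 0.571, -0.821]]
wrist_force: [0.8, -0.1, 0.8]
opening: 0.49
```

```bash
python3 t2.py
```

```text
rotvec [-0.005 -0.011  0.004] Rd z [-0.575  0.023 -0.818]
T [ 0.518  -0.1907  0.1422]
tool cm [-0.04  0.03  0.38]
pos [ 0.5204 -0.1912  0.1452] R [[-0.03, -0.82, -0.571], [-1.0, 0.028, 0.012], [0.007, 0.571, -0.821]] q [-0.44  0.48  1.47 -0.24  1.76  1.19]
base now [ 0.5276 -0.1917  0.111 ] axis [-0.005  0.007  1.   ]
world left [-0.0024  0.0005 -0.003 ]
```

drive_tool --deltas '[0, 0, 0.12, 0, 0, 0, -0.6, 0, 0, 0.12, 0, 0, 0, -0.6, 0, 0, 0.1, 0, 0, 0, -0.6, 0, 0, 0.05, 0, 0, 0, -0.6, 0, 0, 0, 0, 0, 0, -0.6, 0, 0, 0, 0, 0, 0, -0.6, 0, 0, 0, 0, 0, 0, -0.6, 0, 0, 0, 0, 0, 0, -0.6]'

```text
time: 14.95
ee_pos: [0.5202, -0.1912, 0.1452]
eef_rot: [[-0.03, -0.823, -0.567], [-1.0, 0.029, 0.011], [0.007, 0.567, -0.824]]
wrist_force: [2.2, 1.4, 4.1]
opening: 0.486
```

```bash
python3 t2.py
```

```text
rotvec [-0.011 -0.011  0.003] Rd z [-0.575  0.023 -0.818]
T [ 0.518  -0.1907  0.1422]
tool cm [-0.04  0.02  0.37]
pos [ 0.5202 -0.1912  0.1452] R [[-0.03, -0.823, -0.567], [-1.0, 0.029, 0.011], [0.007, 0.567, -0.824]] q [-0.44  0.48  1.47 -0.24  1.75  1.19]
base now [ 0.5276 -0.1917  0.1111] axis [-0.01   0.008  1.   ]
world left [-0.0022  0.0005 -0.003 ]
```

drive_tool --deltas '[0, 0, 0, 0, 0, 0, 0.1, 0, 0, 0, 0, 0, 0, 0.2, 0, 0, 0, 0, 0, 0, 0.5, 0, 0, 0, 0, 0, 0, 0.6, 0, 0, 0, 0, 0, 0, 0.6, 0, 0, 0, 0, 0, 0, 0.6, 0, 0, 0, 0, 0, 0, 0.6, 0, 0, 0, 0, 0, 0, 0.6]'

```text
time: 15.75
ee_pos: [0.5176, -0.1912, 0.1418]
eef_rot: [[-0.03, -0.82, -0.572], [-1.0, 0.028, 0.012], [0.006, 0.572, -0.82]]
wrist_force: [-0.1, 0.5, -0.5]
opening: 0.801
```

```bash
python3 - <<'E'
from plant import arm
from h import *
im=arm.grab_frame("side")[:,:,::-1];cv2.imwrite("pics/i_side0.png",im)
cv2.imwrite("pics/i_side.png",cv2.resize(im[150:300,270:430],None,fx=4,fy=4,interpolation=cv2.INTER_CUBIC))
im=arm.grab_frame("wrist")[:,:,::-1];cv2.imwrite("pics/i_wrist.png",im)
E
```

```text
(no output)
```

View pics/i_side.png

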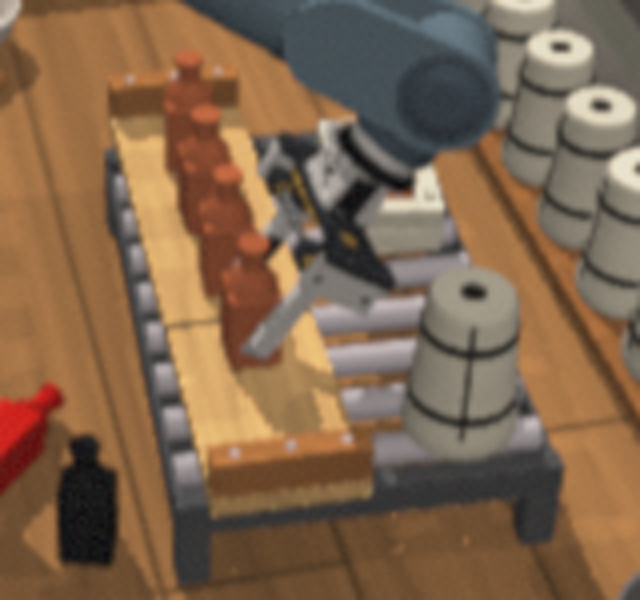

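View pics/i_wrist.png

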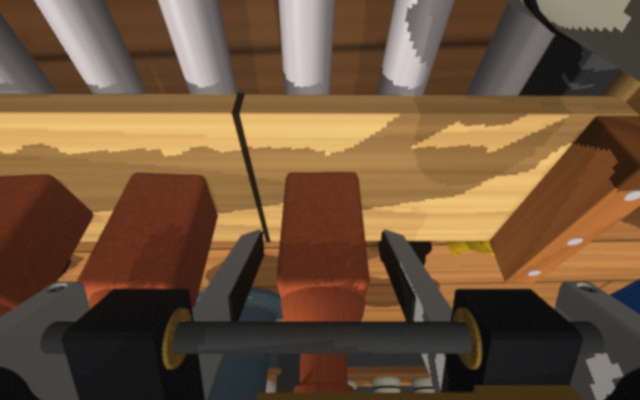

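The bottle stands released at side crop (250,305), in line with the other three. The fingers are clear of it on both sides. I'll back out along the tool axis.

drive_tool --deltas '[0, 0, -1, 0, 0, 0, 0.6, 0, 0, -1.5, 0, 0, 0, 0.6, 0, 0, -2.5, 0, 0, 0, 0.6, 0, 0, -3, 0, 0, 0, 0.6, 0, 0, -3, 0, 0, 0, 0.6, 0, 0, -3, 0, 0, 0, 0.6, 0, 0, -3, 0, 0, 0, 0.6, 0, 0, -1, 0, 0, 0, 0.6]'

```text
time: 16.65
ee_pos: [0.6271, -0.1927, 0.3015]
eef_rot: [[-0.03, -0.822, -0.569], [-1.0, 0.029, 0.011], [0.007, 0.569, -0.822]]
wrist_force: [0.5, -0.1, -0.2]
opening: 0.8
```

drive_tool --deltas '[0, -2, -2, 0.12, 0, 0, 0.6, 0, -2, -2, 0.14, 0, 0, 0.6, 0, 0, -2, 0.14, 0, 0, 0.6, 0, 0, 0, 0.14, 0, 0, 0.6, 0, 0, 0, 0.07, 0, 0, 0.6, 0, 0, 0, 0, 0, 0, 0.6, 0, 0, 0, 0, 0, 0, 0.6, 0, 0, 0, 0, 0, 0, 0.6]'

```text
time: 17.45
ee_pos: [0.6981, -0.1939, 0.3482]
eef_rot: [[-0.027, -0.999, 0.04], [-1.0, 0.026, -0.014], [0.013, -0.04, -0.999]]
wrist_force: [0.0, 0.6, 0.3]
opening: 0.8
```

```bash
python3 - <<'E'
from plant import arm
from h import *
import pickle
tgt(arm,[.5205,-.347,.25])
im=arm.grab_frame("scene")[:,:,::-1];cv2.imwrite("pics/j_scene0.png",im)
cv2.imwrite("pics/j_scene.png",cv2.resize(im[170:310,215:415],None,fx=4,fy=4,interpolation=cv2.INTER_CUBIC))
im=arm.grab_frame("side")[:,:,::-1];cv2.imwrite("pics/j_side0.png",im)
cv2.imwrite("pics/j_side.png",cv2.resize(im[150:300,270:430],None,fx=4,fy=4,interpolation=cv2.INTER_CUBIC))
p=arm.camera_params("wrist");pickle.dump(p,open("j.pkl","wb"))
im=arm.grab_frame("wrist")[:,:,::-1];cv2.imwrite("pics/j_wrist.png",im)
E
```

```text
tool cm [15.65 17.73  9.31]
pos [ 0.6981 -0.1939  0.3482] R [[-0.027, -0.999, 0.04], [-1.0, 0.026, -0.014], [0.013, -0.04, -0.999]] q [-0.43  0.32  1.21  0.    1.57  1.17]
```

View pics/j_scene.png

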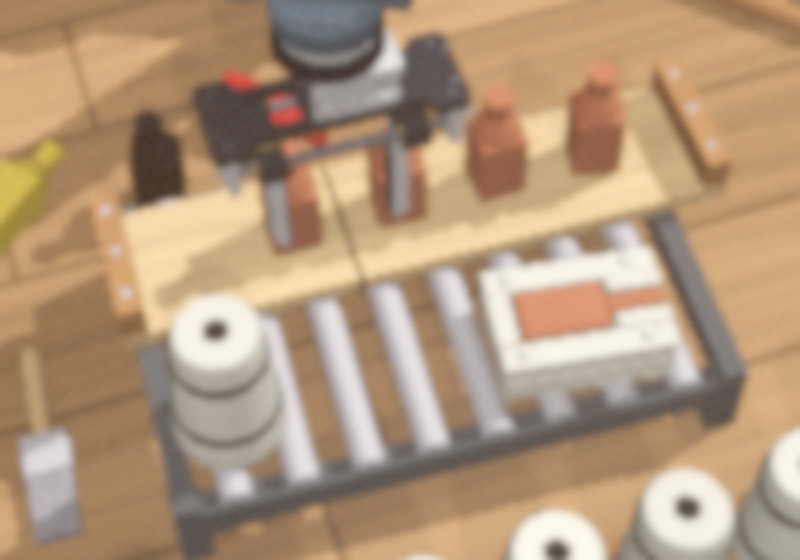

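View pics/j_side.png

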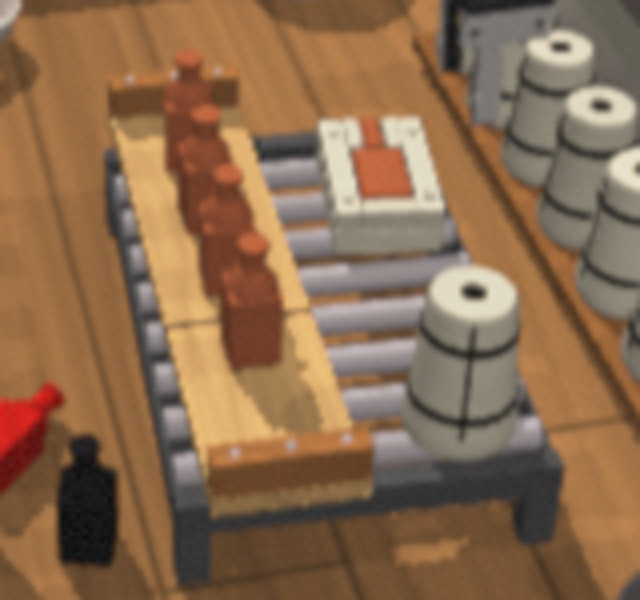

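View pics/j_wrist.png

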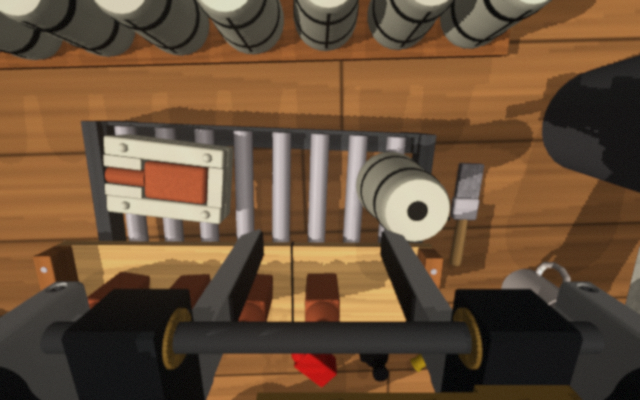

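```bash
python3 - <<'E'
import cv2,numpy as np
a=cv2.imread("pics/j_wrist.png")[110:260,60:160]; b=cv2.imread("pics/c_wrist.png")[90:290,540:640]
c=cv2.imread("pics/j_scene0.png")[195:285,360:420];d=cv2.imread("pics/j_side0.png")[170:250,290:400]
r=lambda i,f:cv2.resize(i,None,fx=f,fy=f,interpolation=cv2.INTER_CUBIC)
cv2.imwrite("pics/k_a.png",r(a,4));cv2.imwrite("pics/k_b.png",r(b,3));cv2.imwrite("pics/k_c.png",r(c,6))
E
```

```text
(no output)
```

View pics/k_a.png

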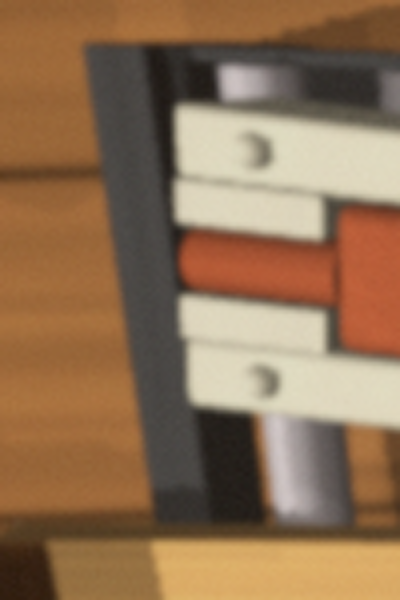

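View pics/k_b.png

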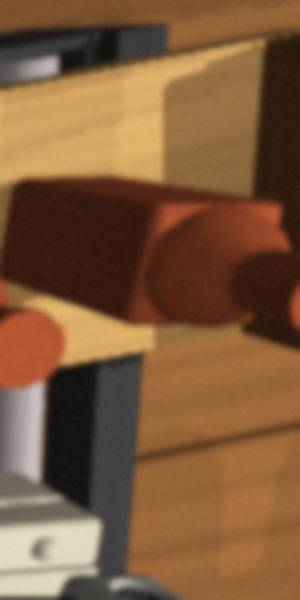

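View pics/k_c.png

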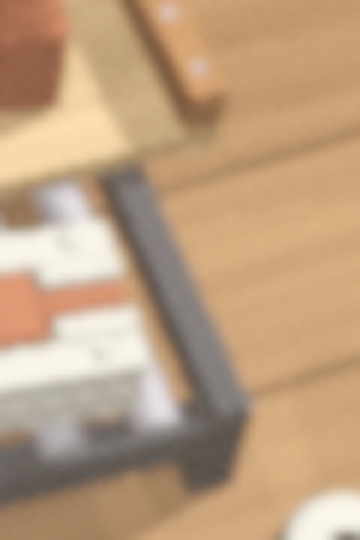

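```bash
python3 - <<'E'
from h import *
import pickle
from plant import arm
pa=pickle.load(open("j.pkl","rb"));pb=pickle.load(open("c.pkl","rb"));ps=arm.camera_params("scene")
for u,v in [(88,45),(125,315),(155,520)]: print("a",np.round(onz(pa,(u+.5)/4-.5+60,(v+.5)/4-.5+110,.09),4))
for u,v in [(167,25),(140,360),(128,545)]: print("b",np.round(onz(pb,(u+.5)/3-.5+540,(v+.5)/3-.5+90,.09),4))
for u,v in [(142,165),(245,405)]: print("c",np.round(onz(ps,(u+.5)/6-.5+360,(v+.5)/6-.5+195,.09),4))
# line in wrist a
im=cv2.imread("pics/j_wrist.png")
g=im[...,1].astype(float)
for r in (250,258,266,274): 
    seg=g[r,275:310]; print("line row",r,275+seg.argmin(),seg.min(),np.round(onz(pa,275+seg.argmin(),r,.108)[:2],4))
E
```

```text
a [0.7832 0.1342 0.09  ]
a [0.6874 0.1419 0.09  ]
a [0.6071 0.1477 0.09  ]
b [0.4656 0.1564 0.09  ]
b [0.6196 0.1456 0.09  ]
b [0.7205 0.1399 0.09  ]
c [0.6066 0.15   0.09  ]
c [0.7808 0.1342 0.09  ]
line row 250 291 73.0 [ 0.5882 -0.1479]
line row 258 292 75.0 [ 0.5752 -0.1487]
line row 266 292 57.0 [ 0.562  -0.1481]
line row 274 309 53.0 [ 0.5477 -0.1733]
```

drive_tool --deltas '[3, 3.4, 0, 0, 0, 0, 0.6, 3, 3.4, 0, 0, 0, 0, 0.6, 3, 3.4, 1, 0, 0, 0, 0.6, 3, 3.4, 1, 0, 0, 0, 0.6, 3, 3.4, 2, 0, 0, 0, 0.6, 1, 1, 2, 0, 0, 0, 0.6, 0, 0, 0, 0, 0, 0, 0.6, 0, 0, 0, 0, 0, 0, 0.6]'

```text
time: 18.4
ee_pos: [0.5134, -0.3539, 0.2756]
eef_rot: [[-0.022, -0.999, 0.032], [-1.0, 0.022, -0.008], [0.007, -0.032, -0.999]]
wrist_force: [0.3, 0.2, 1.2]
opening: 0.804
```

```bash
cat > t3.py <<'E'
from h import *
from plant import arm
from scipy.spatial.transform import Rotation as Ro
import sys
s=arm.observe()
u=np.array([.0395,.9992,0]);z=np.array([0,0,-1.]);x=-u;Rd=np.stack([x,np.cross(z,x),z],1)
print("rotvec",np.round(Ro.from_matrix(s["eef_rot"].T@Rd).as_rotvec(),3))
tgt(arm,[float(v) for v in sys.argv[1].split(",")])
print("F",np.round(s["wrist_force"],1),"open",round(s["opening"],3),"t",s["time"])
E
python3 t3.py .5205,-.347,.116;python3 - <<'E'
from plant import arm
from h import *
import pickle
p=arm.camera_params("wrist");pickle.dump(p,open("l.pkl","wb"))
im=arm.grab_frame("wrist")[:,:,::-1];cv2.imwrite("pics/l_wrist.png",im)
E
```

```text
rotvec [-0.032 -0.007  0.017]
tool cm [-0.82 -0.18 15.97]
pos [ 0.5134 -0.3539  0.2756] R [[-0.022, -0.999, 0.032], [-1.0, 0.022, -0.008], [0.007, -0.032, -0.999]] q [-0.79  0.12  1.58  0.02  1.42  0.8 ]
F [0.3 0.2 1.2] open 0.804 t 18.4
```

View pics/l_wrist.png

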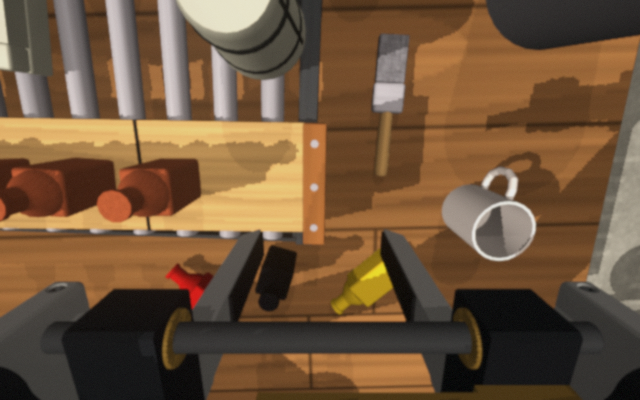

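The inner batten shows at (314,187), screws at (314,144) and (314,228), and the line at (138,150). I'll refine with this view.

```bash
python3 - <<'E'
from h import *
import pickle
p=pickle.load(open("l.pkl","rb"))
for u,v in [(314,144),(314,187),(314,228)]: print("screw",np.round(onz(p,u,v,.146)[:2],4))
for u,v in [(302.5,123),(326.5,124),(302.5,243),(325,243)]: print("corner",np.round(onz(p,u,v,.146)[:2],4))
im=cv2.imread("pics/l_wrist.png").astype(float)
pts=[]
for r in range(124,156,4):
    seg=255-im[r,125:155].sum(1)/3; w=np.clip(seg-np.median(seg)-15,0,None); 
    c=125+(w*np.arange(30)).sum()/w.sum(); pts.append(onz(p,c,r,.108)[:2])
print("line",np.round(pts,4))
E
```

```text
screw [ 0.566  -0.3483]
screw [ 0.5215 -0.3469]
screw [ 0.4758 -0.3456]
corner [ 0.5869 -0.3374]
corner [ 0.5854 -0.3613]
corner [ 0.4586 -0.3324]
corner [ 0.4579 -0.3572]
line [[ 0.5896 -0.1485]
 [ 0.5853 -0.1484]
 [ 0.5809 -0.1482]
 [ 0.5765 -0.148 ]
 [ 0.5721 -0.1482]
 [ 0.5676 -0.1477]
 [ 0.5632 -0.1475]
 [ 0.5586 -0.1473]]
```

drive_tool --deltas '[-0.3, -0.3, 0.5, -0.032, -0.007, 0.017, 0.3, -0.4, -0.4, 2, 0, 0, 0, 0.3, 0, -0.1, 2.5, 0, 0, 0, 0.3, 0, 0, 2.5, 0, 0, 0, 0.3, 0, 0, 2, 0, 0, 0, 0.3, 0, 0, 0.5, 0, 0, 0, 0.3, 0, 0, 0, 0, 0, 0, 0.3, 0, 0, 0, 0, 0, 0, 0.3]'

```text
time: 19.25
ee_pos: [0.5353, -0.3436, 0.1839]
eef_rot: [[-0.025, -1.0, 0.011], [-1.0, 0.025, -0.01], [0.01, -0.012, -1.0]]
wrist_force: [-0.5, -0.5, -0.2]
opening: 0.654
```

```bash
python3 t3.py .5215,-.347,.116
```

```text
rotvec [-0.012 -0.01   0.015]
tool cm [0.3  1.45 6.78]
pos [ 0.5353 -0.3436  0.1839] R [[-0.025, -1.0, 0.011], [-1.0, 0.025, -0.01], [0.01, -0.012, -1.0]] q [-0.75  0.22  1.62  0.    1.28  0.85]
F [-0.5 -0.5 -0.2] open 0.654 t 19.25
```

drive_tool --deltas '[0.2, 0.7, 1.5, -0.012, -0.01, 0.015, 0.3, 0.1, 0.6, 2, 0, 0, 0, 0.3, 0, 0.1, 1.8, 0, 0, 0, 0.3, 0, 0, 0.8, 0, 0, 0, 0.3, 0, 0, 0.2, 0, 0, 0, 0.3, 0, 0, 0, 0, 0, 0, 0.3, 0, 0, 0, 0, 0, 0, 0.3, 0, 0, 0, 0, 0, 0, 0.3]'

```text
time: 20.05
ee_pos: [0.5233, -0.35, 0.1243]
eef_rot: [[-0.043, -0.999, 0.006], [-0.999, 0.043, -0.006], [0.006, -0.006, -1.0]]
wrist_force: [-0.2, -0.6, -0.3]
opening: 0.652
```

```bash
python3 t3.py .5215,-.347,.116
```

```text
rotvec [-0.006 -0.006 -0.004]
tool cm [-0.3   0.2   0.83]
pos [ 0.5233 -0.35    0.1243] R [[-0.043, -0.999, 0.006], [-0.999, 0.043, -0.006], [0.006, -0.006, -1.0]] q [-0.77  0.27  1.68 -0.    1.18  0.85]
F [-0.2 -0.6 -0.3] open 0.652 t 20.05
```

drive_tool --deltas '[-0.15, 0, 0.4, -0.006, -0.006, 0, 0.2, -0.1, 0, 0.3, 0, 0, 0, 0, 0, 0, 0, 0, 0, 0, -0.2, 0, 0, 0, 0, 0, 0, -0.3, 0, 0, 0, 0, 0, 0, -0.4, 0, 0, 0, 0, 0, 0, -0.5, 0, 0, 0, 0, 0, 0, -0.6, 0, 0, 0, 0, 0, 0, -0.8]' --grip_force 35

```text
time: 20.85
ee_pos: [0.5244, -0.3469, 0.1183]
eef_rot: [[-0.042, -0.999, 0.001], [-0.999, 0.042, 0.0], [-0.001, -0.001, -1.0]]
wrist_force: [-0.2, 0.1, 0.4]
opening: 0.253
```

drive_tool --deltas '[0, 0, 0, 0, 0, 0, -1, 0, 0, 0, 0, 0, 0, -1, 0, 0, 0, 0, 0, 0, -1, 0, 0, 0, 0, 0, 0, -1, 0, 0, 0, 0, 0, 0, -1, 0, 0, 0, 0, 0, 0, -1, 0, 0, 0, 0, 0, 0, -1, 0, 0, 0, 0, 0, 0, -1]'

```text
time: 21.65
ee_pos: [0.5244, -0.3469, 0.1183]
eef_rot: [[-0.042, -0.999, 0.001], [-0.999, 0.042, 0.001], [-0.001, -0.001, -1.0]]
wrist_force: [0.3, 0.6, 1.0]
opening: 0.25
```

```bash
python3 t3.py .5215,-.347,.116; python3 - <<'E'
from plant import arm
from h import *
im=arm.grab_frame("side")[:,:,::-1];cv2.imwrite("pics/m_side0.png",im)
cv2.imwrite("pics/m_side.png",cv2.resize(im[150:300,270:430],None,fx=4,fy=4,interpolation=cv2.INTER_CUBIC))
E
```

```text
rotvec [-0.001  0.001 -0.003]
tool cm [0.02 0.29 0.23]
pos [ 0.5244 -0.3469  0.1183] R [[-0.042, -0.999, 0.001], [-0.999, 0.042, 0.001], [-0.001, -0.001, -1.0]] q [-0.77  0.28  1.68  0.    1.18  0.85]
F [0.3 0.6 1. ] open 0.25 t 21.65
```

View pics/m_side.png

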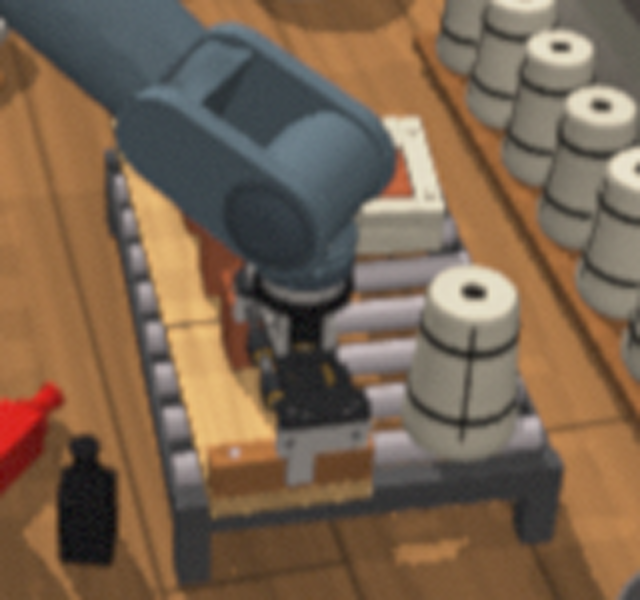

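The batten is held: the opening of 0.25 is 23.5 mm, against 24 mm nominal. I'll start the slide gently.

drive_tool --deltas '[-0.1, 0, 0, 0, 0, 0, -1, -0.2, 0, 0, 0, 0, 0, -1, -0.3, 0, 0, 0, 0, 0, -1, -0.4, 0, 0, 0, 0, 0, -1, -0.5, 0, 0, 0, 0, 0, -1, -0.5, 0, 0, 0, 0, 0, -1, -0.5, 0, 0, 0, 0, 0, -1, -0.5, 0, 0, 0, 0, 0, -1]'

```text
time: 22.5
ee_pos: [0.5249, -0.3186, 0.1182]
eef_rot: [[-0.045, -0.999, 0.002], [-0.999, 0.045, -0.004], [0.004, -0.002, -1.0]]
wrist_force: [-0.9, -5.0, -2.1]
opening: 0.255
```

```bash
python3 t3.py .5362,-.049,.1183; python3 - <<'E'
from plant import arm
from h import *
im=arm.grab_frame("scene")[:,:,::-1]
cv2.imwrite("pics/n_scene.png",cv2.resize(im[170:310,215:415],None,fx=4,fy=4,interpolation=cv2.INTER_CUBIC))
E
```

```text
rotvec [-0.002 -0.004 -0.006]
tool cm [-26.99   0.09  -0.11]
pos [ 0.5249 -0.3186  0.1182] R [[-0.045, -0.999, 0.002], [-0.999, 0.045, -0.004], [0.004, -0.002, -1.0]] q [-0.73  0.25  1.72 -0.    1.17  0.89]
F [-0.9 -5.  -2.1] open 0.255 t 22.5
```

View pics/n_scene.png

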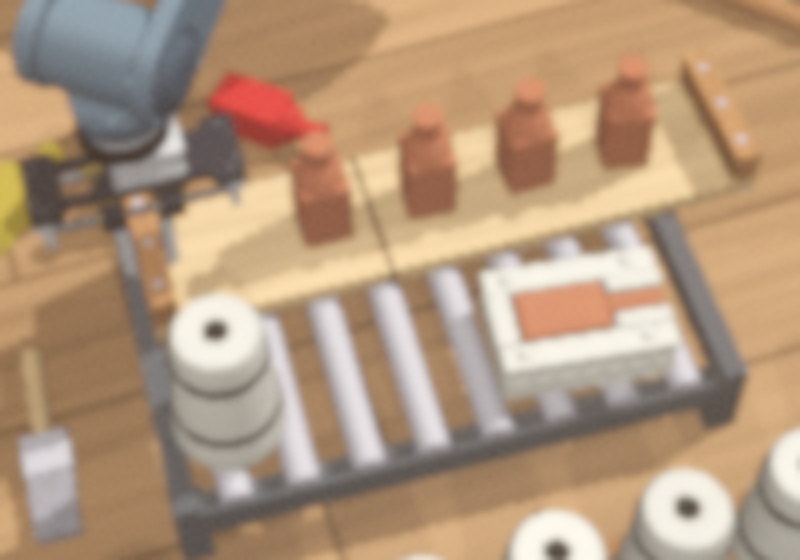

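drive_tool --deltas '[-0.5, 0, 0, -0.002, -0.003, -0.003, -1, -0.6, 0, 0, 0, 0, 0, -1, -0.6, 0, 0, 0, 0, 0, -1, -0.6, 0, 0, 0, 0, 0, -1, -0.6, 0, 0, 0, 0, 0, -1, -0.6, 0, 0, 0, 0, 0, -1, -0.6, 0, 0, 0, 0, 0, -1, -0.6, 0, 0, 0, 0, 0, -1]'

```text
time: 23.35
ee_pos: [0.5275, -0.2678, 0.1186]
eef_rot: [[-0.042, -0.999, 0.001], [-0.999, 0.042, -0.003], [0.003, -0.001, -1.0]]
wrist_force: [-0.3, -5.1, -1.1]
opening: 0.251
```

```bash
python3 t3.py .5362,-.049,.1183
```

```text
rotvec [-0.001 -0.003 -0.002]
tool cm [-21.9    0.04  -0.04]
pos [ 0.5275 -0.2678  0.1186] R [[-0.042, -0.999, 0.001], [-0.999, 0.042, -0.003], [0.003, -0.001, -1.0]] q [-0.66  0.2   1.78 -0.    1.16  0.95]
F [-0.3 -5.1 -1.1] open 0.251 t 23.35
```

drive_tool --deltas '[-0.6, 0, 0, 0, -0.002, 0, -1, -0.6, 0, 0, 0, 0, 0, -1, -0.6, 0, 0, 0, 0, 0, -1, -0.6, 0, 0, 0, 0, 0, -1, -0.6, 0, 0, 0, 0, 0, -1, -0.6, 0, 0, 0, 0, 0, -1, -0.6, 0, 0, 0, 0, 0, -1, -0.6, 0, 0, 0, 0, 0, -1]'

```text
time: 24.15
ee_pos: [0.5298, -0.2165, 0.1192]
eef_rot: [[-0.041, -0.999, 0.001], [-0.999, 0.041, -0.004], [0.004, -0.002, -1.0]]
wrist_force: [0.2, -4.5, 0.0]
opening: 0.255
```

drive_tool --deltas '[-0.6, 0, 0, 0, -0.002, 0, -1, -0.6, 0, 0, 0, 0, 0, -1, -0.6, 0, 0, 0, 0, 0, -1, -0.6, 0, 0, 0, 0, 0, -1, -0.6, 0, 0, 0, 0, 0, -1, -0.6, 0, 0, 0, 0, 0, -1, -0.6, 0, 0, 0, 0, 0, -1, -0.6, 0, 0, 0, 0, 0, -1]'

```text
time: 24.95
ee_pos: [0.5321, -0.1659, 0.1204]
eef_rot: [[-0.039, -0.999, 0.002], [-0.999, 0.039, -0.006], [0.006, -0.002, -1.0]]
wrist_force: [-0.6, -5.6, 0.6]
opening: 0.25
```

```bash
python3 t3.py .5362,-.049,.1183; python3 - <<'E'
from plant import arm
from h import *
im=arm.grab_frame("scene")[:,:,::-1]
cv2.imwrite("pics/o_scene.png",cv2.resize(im[160:310,235:435],None,fx=4,fy=4,interpolation=cv2.INTER_CUBIC))
E
```

```text
rotvec [-0.002 -0.006  0.   ]
tool cm [-11.69   0.05   0.13]
pos [ 0.5321 -0.1659  0.1204] R [[-0.039, -0.999, 0.002], [-0.999, 0.039, -0.006], [0.006, -0.002, -1.0]] q [-0.5   0.12  1.86 -0.01  1.15  1.11]
F [-0.6 -5.6  0.6] open 0.25 t 24.95
```

View pics/o_scene.png

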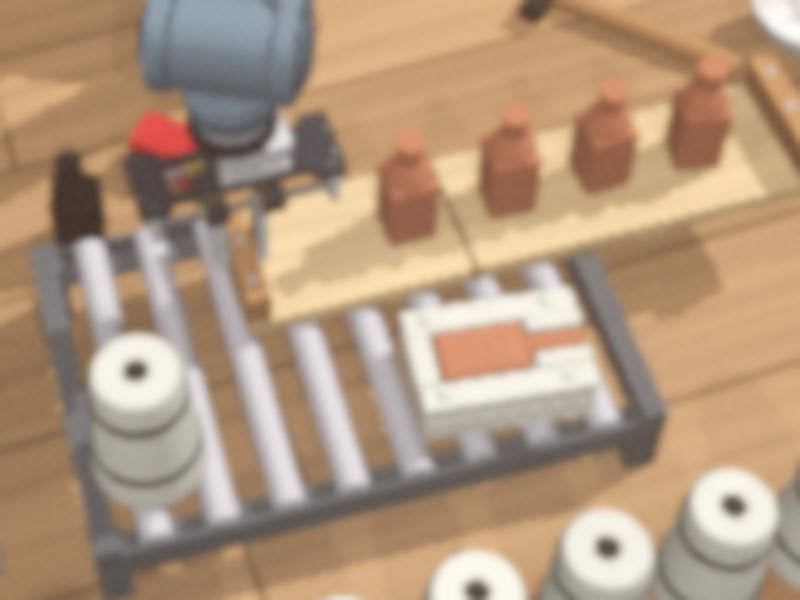

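All four bottles still stand. The inner end has crept up about 2 mm, so I'll press it lightly back down as I continue.

drive_tool --deltas '[-0.4, 0, 0.08, 0, -0.004, 0, -1, -0.5, 0, 0.08, 0, -0.003, 0, -1, -0.5, 0, 0.08, 0, 0, 0, -1, -0.5, 0, 0.06, 0, -0.002, 0, -1, -0.5, 0, 0.05, 0, 0, 0, -1, -0.5, 0, 0.04, 0, 0, 0, -1, -0.5, 0, 0.04, 0, -0.002, 0, -1, -0.5, 0, 0.04, 0, 0, 0, -1]'

```text
time: 25.8
ee_pos: [0.5348, -0.1269, 0.1188]
eef_rot: [[-0.037, -0.999, 0.004], [-0.999, 0.037, -0.002], [0.002, -0.004, -1.0]]
wrist_force: [0.8, -5.6, 2.3]
opening: 0.254
```

```bash
python3 t3.py .5362,-.049,.1183
```

```text
rotvec [-0.004 -0.002  0.003]
tool cm [-7.79  0.15  0.04]
pos [ 0.5348 -0.1269  0.1188] R [[-0.037, -0.999, 0.004], [-0.999, 0.037, -0.002], [0.002, -0.004, -1.0]] q [-0.44  0.11  1.88 -0.    1.15  1.17]
F [ 0.8 -5.6  2.3] open 0.254 t 25.8
```

drive_tool --deltas '[-0.5, 0.02, 0.04, 0, -0.002, 0.002, -1, -0.5, 0.02, 0.04, -0.002, 0, 0, -1, -0.5, 0.02, 0.04, 0, -0.002, 0, -1, -0.5, 0.02, 0.04, 0, 0, 0, -1, -0.5, 0.02, 0.04, 0, -0.002, 0, -1, -0.4, 0, 0.04, 0, 0, 0, -1, -0.3, 0, 0.04, 0, 0, 0, -1, -0.3, 0, 0.04, 0, 0, 0, -1]'

```text
time: 26.6
ee_pos: [0.5367, -0.0945, 0.1205]
eef_rot: [[-0.035, -0.999, 0.005], [-0.999, 0.035, -0.008], [0.008, -0.005, -1.0]]
wrist_force: [-0.6, -6.5, 3.0]
opening: 0.253
```

```bash
python3 t3.py .5362,-.049,.1183; python3 - <<'E'
from plant import arm
from h import *
import pickle
im=arm.grab_frame("scene")[:,:,::-1];cv2.imwrite("pics/p_scene0.png",im)
cv2.imwrite("pics/p_scene.png",cv2.resize(im[140:290,255:455],None,fx=4,fy=4,interpolation=cv2.INTER_CUBIC))
pickle.dump(arm.camera_params("wrist"),open("p.pkl","wb"))
cv2.imwrite("pics/p_wrist.png",arm.grab_frame("wrist")[:,:,::-1])
E
```

```text
rotvec [-0.005 -0.008  0.005]
tool cm [-4.55  0.21  0.18]
pos [ 0.5367 -0.0945  0.1205] R [[-0.035, -0.999, 0.005], [-0.999, 0.035, -0.008], [0.008, -0.005, -1.0]] q [-0.38  0.09  1.9  -0.01  1.15  1.23]
F [-0.6 -6.5  3. ] open 0.253 t 26.6
```

View pics/p_scene.png

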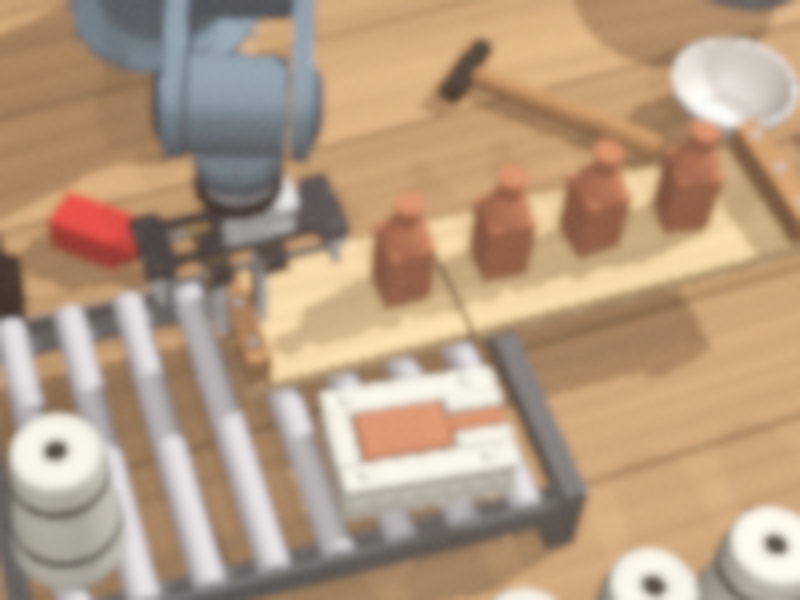

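View pics/p_wrist.png

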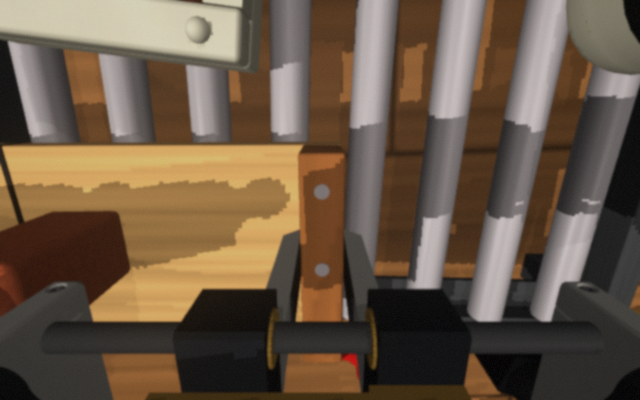

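Still level to within 0.5°, but the inner end is about 2 mm high, so I'll push it down more firmly before the last 45 mm.

drive_tool --deltas '[-0.1, 0.03, 0.15, -0.003, -0.008, 0.004, -1, -0.1, 0.03, 0.12, 0, -0.006, 0, -1, -0.3, 0.03, 0.12, -0.002, -0.004, 0, -1, -0.4, 0.03, 0.1, 0, -0.004, 0, -1, -0.4, 0.02, 0.08, 0, -0.004, 0, -1, -0.4, 0, 0.08, 0, -0.004, 0, -1, -0.4, 0, 0.08, 0, -0.004, 0, -1, -0.4, 0, 0.08, 0, -0.004, 0, -1]'

```text
time: 27.5
ee_pos: [0.5387, -0.0765, 0.1183]
eef_rot: [[-0.031, -1.0, 0.006], [-1.0, 0.031, 0.007], [-0.007, -0.005, -1.0]]
wrist_force: [-0.1, -5.5, 2.4]
opening: 0.256
```

```bash
python3 t3.py .5362,-.049,.1183
```

```text
rotvec [-0.005  0.007  0.009]
tool cm [-2.74  0.34  0.01]
pos [ 0.5387 -0.0765  0.1183] R [[-0.031, -1.0, 0.006], [-1.0, 0.031, 0.007], [-0.007, -0.005, -1.0]] q [-0.35  0.09  1.9   0.01  1.15  1.24]
F [-0.1 -5.5  2.4] open 0.256 t 27.5
```

drive_tool --deltas '[-0.3, 0.05, 0.05, -0.002, 0.003, 0.004, -1, -0.3, 0.05, 0.05, -0.002, 0.003, 0.003, -1, -0.3, 0.05, 0.05, 0, 0, 0.003, -1, -0.3, 0.05, 0.05, 0, 0, 0.002, -1, -0.3, 0.05, 0.05, 0, 0, 0, -1, -0.3, 0.05, 0.05, 0, 0, 0, -1, -0.2, 0, 0.05, 0, 0, 0, -1, -0.1, 0, 0.05, 0, 0, 0, -1]'

```text
time: 28.3
ee_pos: [0.5393, -0.062, 0.1228]
eef_rot: [[-0.035, -0.999, 0.005], [-0.999, 0.035, -0.02], [0.02, -0.006, -1.0]]
wrist_force: [-1.1, -5.5, 3.3]
opening: 0.254
```

```bash
python3 t3.py .5362,-.049,.1183;python3 - <<'E'
from plant import arm
from h import *
im=arm.grab_frame("scene")[:,:,::-1];cv2.imwrite("pics/q_scene0.png",im)
cv2.imwrite("pics/q_scene.png",cv2.resize(im[180:260,320:420],None,fx=8,fy=7,interpolation=cv2.INTER_CUBIC))
E
```

```text
rotvec [-0.006 -0.02   0.004]
tool cm [-1.3   0.36  0.43]
pos [ 0.5393 -0.062   0.1228] R [[-0.035, -0.999, 0.005], [-0.999, 0.035, -0.02], [0.02, -0.006, -1.0]] q [-0.31  0.08  1.9  -0.02  1.15  1.3 ]
F [-1.1 -5.5  3.3] open 0.254 t 28.3
```

View pics/q_scene.png

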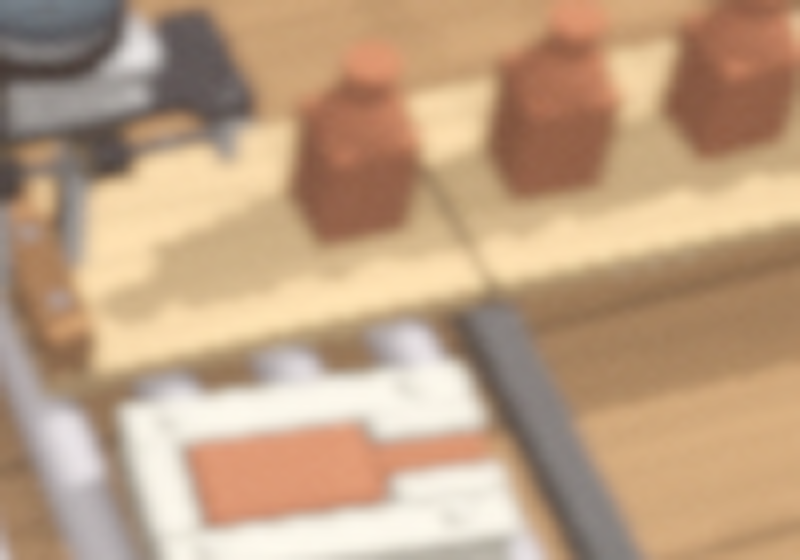

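The board has tilted by about 1.1° with the inner end up, because the hold is compliant. I'll restore level with a larger downward and pitch command while stepping slowly.

drive_tool --deltas '[0, 0.03, 0.15, -0.002, -0.012, 0.002, -1, 0, 0.03, 0.15, -0.002, -0.01, 0.002, -1, -0.1, 0.03, 0.13, 0, -0.008, 0, -1, -0.1, 0.03, 0.12, 0, -0.006, 0, -1, -0.1, 0.03, 0.1, 0, -0.006, 0, -1, -0.1, 0, 0.1, 0, -0.005, 0, -1, 0, 0, 0.1, 0, -0.005, 0, -1, 0, 0, 0.1, 0, -0.005, 0, -1]'

```text
time: 29.15
ee_pos: [0.5383, -0.0612, 0.118]
eef_rot: [[-0.035, -0.999, 0.002], [-0.999, 0.035, 0.031], [-0.031, -0.001, -1.0]]
wrist_force: [-3.6, -2.4, 7.8]
opening: 0.258
```

```bash
python3 t3.py .5362,-.049,.1183;python3 -c "
from plant import arm;print(arm.observe()['moment'])"
```

```text
rotvec [-0.001  0.031  0.004]
tool cm [-1.21  0.26  0.01]
pos [ 0.5383 -0.0612  0.118 ] R [[-0.035, -0.999, 0.002], [-0.999, 0.035, 0.031], [-0.031, -0.001, -1.0]] q [-0.34  0.09  1.9   0.03  1.16  1.25]
F [-3.6 -2.4  7.8] open 0.258 t 29.15
[-1.57801566  0.85823564  0.08492405]
```

drive_tool --deltas '[-0.15, 0.03, 0.05, 0, 0.003, 0, -1, -0.15, 0.03, 0.06, 0, 0, 0, -1, -0.15, 0.03, 0.06, 0, 0, 0, -1, -0.15, 0.03, 0.06, 0, 0, 0, -1, -0.15, 0, 0.06, 0, 0, 0, -1, -0.15, 0, 0.06, 0, -0.002, 0, -1, -0.1, 0, 0.06, 0, -0.002, 0, -1, 0, 0, 0.06, 0, -0.002, 0, -1]'

```text
time: 29.95
ee_pos: [0.5402, -0.0569, 0.118]
eef_rot: [[-0.034, -0.999, 0.009], [-0.999, 0.034, 0.022], [-0.022, -0.008, -1.0]]
wrist_force: [-2.9, -1.6, 6.6]
opening: 0.255
```

```bash
python3 t3.py .5362,-.049,.1183;python3 - <<'E'
from plant import arm
from h import *
import pickle
print(arm.observe()['moment'])
im=arm.grab_frame("scene")[:,:,::-1];cv2.imwrite("pics/r_scene0.png",im)
cv2.imwrite("pics/r_scene.png",cv2.resize(im[150:260,300:460],None,fx=5,fy=5,interpolation=cv2.INTER_CUBIC))
im=arm.grab_frame("side")[:,:,::-1];cv2.imwrite("pics/r_side0.png",im)
cv2.imwrite("pics/r_side.png",cv2.resize(im[120:260,250:410],None,fx=4,fy=4,interpolation=cv2.INTER_CUBIC))
E
```

```text
rotvec [-0.008  0.022  0.005]
tool cm [-0.78  0.43 -0.02]
pos [ 0.5402 -0.0569  0.118 ] R [[-0.034, -0.999, 0.009], [-0.999, 0.034, 0.022], [-0.022, -0.008, -1.0]] q [-0.33  0.09  1.9   0.03  1.15  1.27]
F [-2.9 -1.6  6.6] open 0.255 t 29.95
[-1.14434735  0.73881852  0.17798611]
```

View pics/r_scene.png

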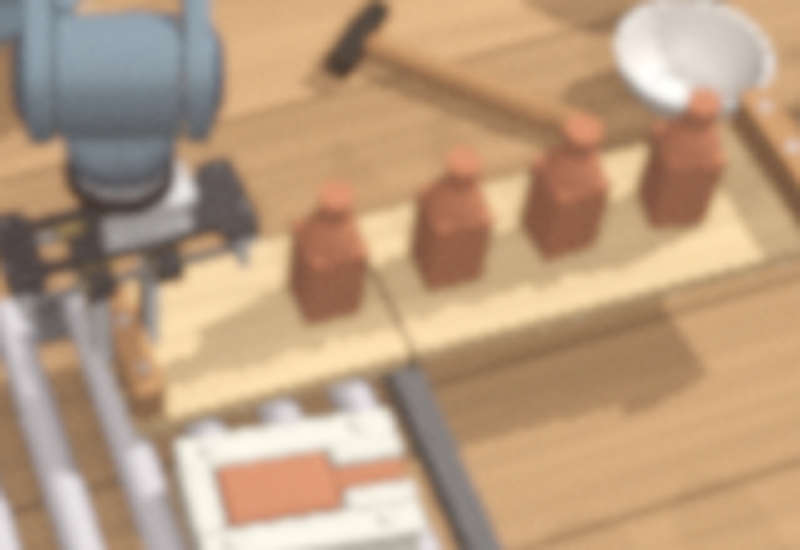

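View pics/r_side.png

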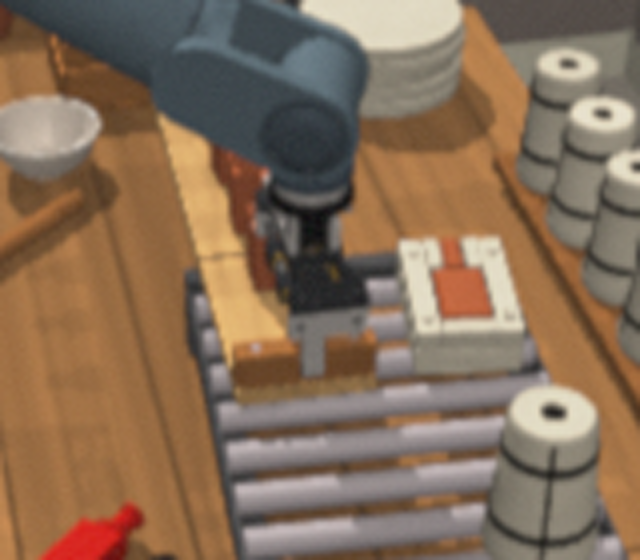

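```bash
cat > ln.py <<'E'
from h import *
from plant import arm
import sys
ps=arm.camera_params("scene")
im=cv2.imread(sys.argv[1]).astype(float);g=im.mean(2)
x0,x1,r0,r1=[int(v) for v in sys.argv[2:6]]
P=[]
for r in range(r0,r1):
    seg=g[r,x0:x1]; base=cv2.GaussianBlur(seg[None],(0,0),4)[0]; w=np.clip(base-seg-1.5,0,None)
    k=w.argmax(); sl=slice(max(0,k-2),k+3); c=x0+(w[sl]*np.arange(x0,x1)[sl]).sum()/w[sl].sum()-x0 if w.max()>0 else np.nan
    P.append([r,c,*onz(ps,c,r,.108)[:2]])
print(np.round(P,4))
E
python3 ln.py pics/r_scene0.png 370 390 204 222
python3 ln.py pics/j_scene0.png 294 310 213 240
```

```text
[[2.040000e+02 3.709392e+02 5.262000e-01 1.342000e-01]
 [2.050000e+02 3.708322e+02 5.305000e-01 1.319000e-01]
 [2.060000e+02 3.707947e+02 5.348000e-01 1.299000e-01]
 [2.070000e+02 3.707433e+02 5.391000e-01 1.278000e-01]
 [2.080000e+02 3.707084e+02 5.434000e-01 1.258000e-01]
 [2.090000e+02 3.706053e+02 5.476000e-01 1.235000e-01]
 [2.100000e+02 3.705311e+02 5.518000e-01 1.214000e-01]
 [2.110000e+02 3.703968e+02 5.559000e-01 1.190000e-01]
 [2.120000e+02 3.703279e+02 5.601000e-01 1.169000e-01]
 [2.130000e+02 3.787131e+02 5.746000e-01 1.441000e-01]
 [2.140000e+02 3.789759e+02 5.792000e-01 1.431000e-01]
 [2.150000e+02 3.793684e+02 5.839000e-01 1.426000e-01]
 [2.160000e+02 3.801113e+02 5.889000e-01 1.432000e-01]
 [2.170000e+02 3.808502e+02 5.940000e-01 1.439000e-01]
 [2.180000e+02 3.813673e+02 5.988000e-01 1.437000e-01]
 [2.190000e+02 3.887001e+02 6.118000e-01 1.670000e-01]
 [2.200000e+02 3.820301e+02 6.079000e-01 1.422000e-01]
 [2.210000e+02 3.823092e+02 6.123000e-01 1.413000e-01]]
[[ 2.130000e+02  3.081633e+02  4.883000e-01 -1.004000e-01]
 [ 2.140000e+02  3.081937e+02  4.928000e-01 -1.018
[... 784 characters left out ...]
000e+02  2.943356e+02  5.359000e-01 -1.685000e-01]
 [ 2.290000e+02  2.943163e+02  5.401000e-01 -1.699000e-01]
 [ 2.300000e+02  2.942924e+02  5.442000e-01 -1.712000e-01]
 [ 2.310000e+02  2.943113e+02  5.484000e-01 -1.725000e-01]
 [ 2.320000e+02  3.025570e+02  5.623000e-01 -1.462000e-01]
 [ 2.330000e+02  3.026894e+02  5.665000e-01 -1.471000e-01]
 [ 2.340000e+02  3.030482e+02  5.710000e-01 -1.472000e-01]
 [ 2.350000e+02  3.035987e+02  5.757000e-01 -1.467000e-01]
 [ 2.360000e+02  3.039924e+02  5.803000e-01 -1.467000e-01]
 [ 2.370000e+02  3.043206e+02  5.847000e-01 -1.470000e-01]
 [ 2.380000e+02  3.048017e+02  5.893000e-01 -1.467000e-01]
 [ 2.390000e+02  3.051836e+02  5.937000e-01 -1.467000e-01]]
```

drive_tool --deltas '[-0.2, 0.06, 0.06, -0.002, -0.001, 0.002, -1, -0.2, 0.06, 0.06, -0.002, -0.001, 0, -1, -0.2, 0.06, 0.06, -0.002, 0, 0, -1, -0.2, 0.06, 0.06, 0, -0.002, 0, -1, -0.15, 0.03, 0.06, 0, -0.002, 0, -1, -0.1, 0, 0.06, 0, -0.002, 0, -1, 0, 0, 0.06, 0, -0.002, 0, -1, 0, 0, 0.06, 0, -0.002, 0, -1]'

```text
time: 30.85
ee_pos: [0.5406, -0.0512, 0.118]
eef_rot: [[-0.034, -0.999, 0.009], [-0.999, 0.035, 0.025], [-0.025, -0.008, -1.0]]
wrist_force: [-3.6, -2.1, 5.7]
opening: 0.258
```

```bash
python3 t3.py .5362,-.049,.1183;python3 -c "
from plant import arm;print(arm.observe()['moment'])"
```

```text
rotvec [-0.008  0.025  0.005]
tool cm [-0.2   0.44 -0.03]
pos [ 0.5406 -0.0512  0.118 ] R [[-0.034, -0.999, 0.009], [-0.999, 0.035, 0.025], [-0.025, -0.008, -1.0]] q [-0.32  0.09  1.9   0.03  1.15  1.28]
F [-3.6 -2.1  5.7] open 0.258 t 30.85
[-1.58338649  0.74097738  0.13212595]
```

drive_tool --deltas '[-0.2, 0.03, 0.06, 0, -0.002, 0, -1, -0.2, 0.03, 0.06, 0, -0.002, 0, -1, -0.05, 0, 0.06, 0, -0.002, 0, -1, 0, 0, 0.06, 0, -0.002, 0, -1, 0, 0, 0.06, 0, -0.002, 0, -1, 0, 0, 0.06, 0, -0.002, 0, -1, 0, 0, 0.06, 0, -0.002, 0, -1, 0, 0, 0.06, 0, -0.002, 0, -1]'

```text
time: 31.65
ee_pos: [0.541, -0.0488, 0.118]
eef_rot: [[-0.031, -0.999, 0.01], [-0.999, 0.032, 0.035], [-0.035, -0.009, -0.999]]
wrist_force: [-2.8, -2.1, 3.0]
opening: 0.254
```

```bash
python3 t3.py .5362,-.049,.1183;python3 - <<'E'
from plant import arm
from h import *
print(arm.observe()['moment'])
im=arm.grab_frame("scene")[:,:,::-1];cv2.imwrite("pics/s_scene0.png",im)
cv2.imwrite("pics/s_scene.png",cv2.resize(im[150:260,300:460],None,fx=5,fy=5,interpolation=cv2.INTER_CUBIC))
im=arm.grab_frame("side")[:,:,::-1];cv2.imwrite("pics/s_side.png",cv2.resize(im[120:260,250:410],None,fx=4,fy=4,interpolation=cv2.INTER_CUBIC))
im=arm.grab_frame("wrist")[:,:,::-1];cv2.imwrite("pics/s_wrist.png",im)
E
python3 ln.py pics/s_scene0.png 375 390 213 222
```

```text
rotvec [-0.009  0.035  0.008]
tool cm [ 0.03  0.48 -0.04]
pos [ 0.541  -0.0488  0.118 ] R [[-0.031, -0.999, 0.01], [-0.999, 0.032, 0.035], [-0.035, -0.009, -0.999]] q [-0.32  0.09  1.9   0.04  1.15  1.27]
F [-2.8 -2.1  3. ] open 0.254 t 31.65
[-1.83451466  0.51223607  0.04496859]
[[2.130000e+02 3.809607e+02 5.774000e-01 1.519000e-01]
 [2.140000e+02 3.813489e+02 5.821000e-01 1.513000e-01]
 [2.150000e+02 3.819312e+02 5.870000e-01 1.514000e-01]
 [2.160000e+02 3.825216e+02 5.919000e-01 1.515000e-01]
 [2.170000e+02 3.830253e+02 5.967000e-01 1.514000e-01]
 [2.180000e+02 3.836236e+02 6.015000e-01 1.515000e-01]
 [2.190000e+02 3.841391e+02 6.063000e-01 1.514000e-01]
 [2.200000e+02 3.843435e+02 6.107000e-01 1.502000e-01]
 [2.210000e+02 3.842722e+02 6.147000e-01 1.480000e-01]]
```

View pics/s_scene.png

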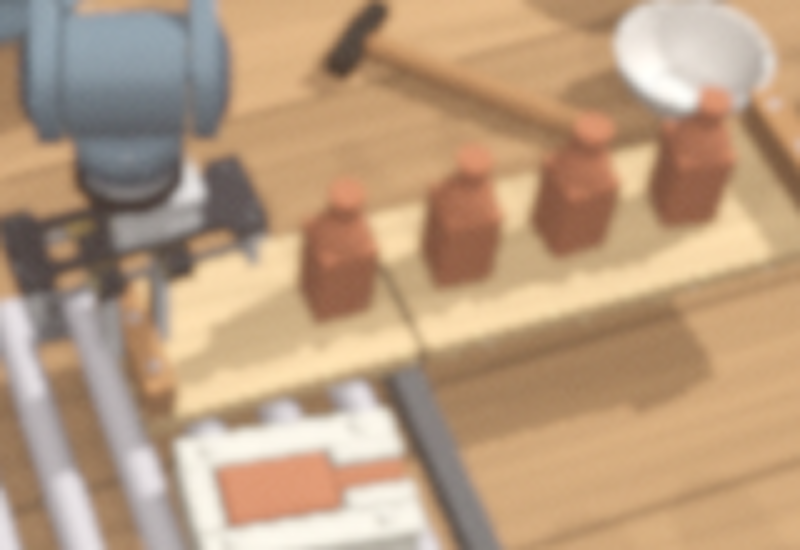

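View pics/s_wrist.png

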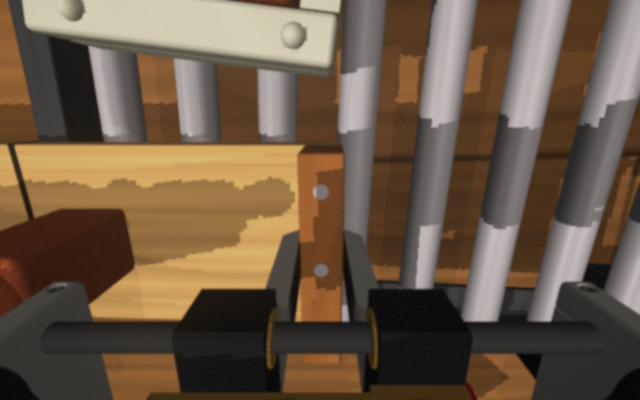

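```bash
python3 - <<'E'
from h import *
im=cv2.imread("pics/s_wrist.png")
cv2.imwrite("pics/s_wc.png",cv2.resize(im[0:230,0:120],None,fx=5,fy=2.6,interpolation=cv2.INTER_CUBIC))
E
```

```text
(no output)
```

View pics/s_wc.png

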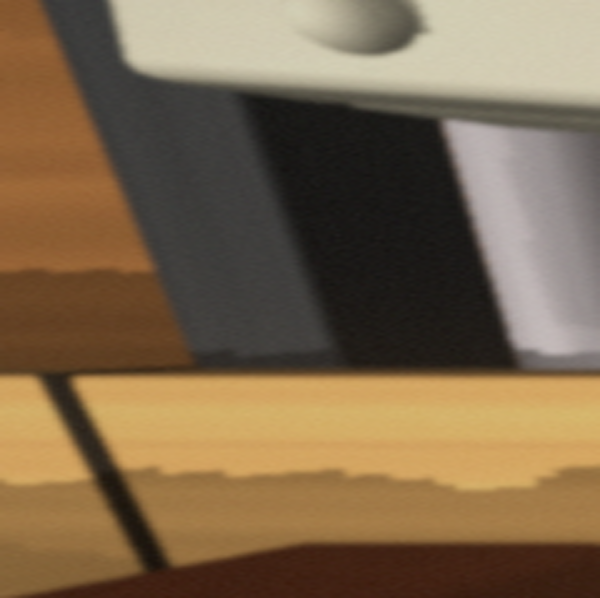

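View pics/s_side.png

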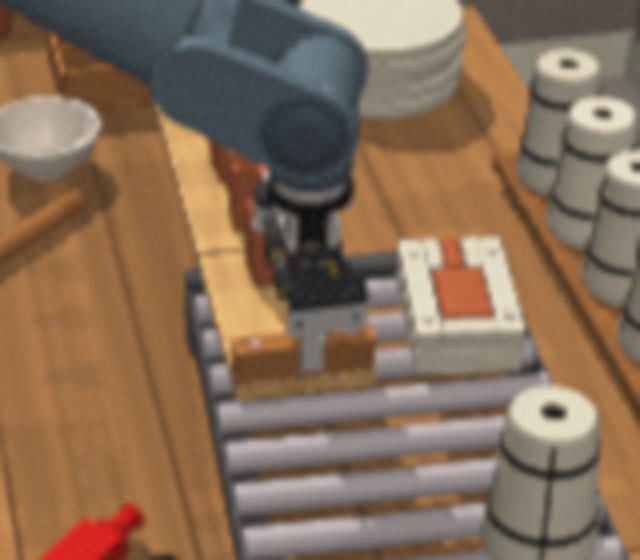

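```bash
python3 - <<'E'
from h import *
from plant import arm
p=arm.camera_params("wrist")
c=lambda u,v:((u+.5)/5-.5,(v+.5)/2.6-.5)
E=[onz(p,*c(u,v),.09)[:2] for u,v in [(45,5),(100,130),(158,270),(195,362)]]
L=[onz(p,*c(u,v),.108)[:2] for u,v in [(57,377),(82,425),(108,475),(153,567)]]
print(np.round(E,4),np.round(L,4))
e=np.polyfit(*np.array(E).T,1);l=np.polyfit(*np.array(L).T,1);print(e,l)
for x in (.47,.5,.541,.58,.6): print(x,np.polyval(e,x),np.polyval(l,x),"line-edge mm",1e3*(np.polyval(l,x)-np.polyval(e,x)))
E
```

```text
[[0.6942 0.1417]
 [0.6671 0.1432]
 [0.634  0.1456]
 [0.6105 0.1475]] [[0.6085 0.1492]
 [0.5965 0.1497]
 [0.5837 0.1502]
 [0.5587 0.1517]]
[-0.06997168  0.19009855] [-0.05096134  0.18008239]
0.47 0.15721186076577046 0.15613055924349886 line-edge mm -1.0813015222715938
0.5 0.15511271021940365 0.15460171913847182 line-edge mm -0.510991080931833
0.541 0.15224387113936902 0.15251230432826818 line-edge mm 0.2684331888991587
0.58 0.14951497542909217 0.15052481219173303 line-edge mm 1.0098367626408533
0.6 0.1481155417315143 0.14950558545504833 line-edge mm 1.390043723534018
```

In the wrist view the line is within about 0.3 mm of the stand edge at the board's centre line. I'll do one holding call to set a steady push.

drive_tool --deltas '[0, 0, 0.08, 0, 0, 0, -1, 0, 0, 0.08, 0, 0, 0, -1, 0, 0, 0.08, 0, 0, 0, -1, 0, 0, 0.08, 0, 0, 0, -1, 0, 0, 0.08, 0, 0, 0, -1, 0, 0, 0.08, 0, 0, 0, -1, 0, 0, 0.08, 0, 0, 0, -1, 0, 0, 0.08, 0, 0, 0, -1]'

```text
time: 32.6
ee_pos: [0.541, -0.0488, 0.1179]
eef_rot: [[-0.028, -1.0, 0.007], [-0.999, 0.029, 0.033], [-0.033, -0.006, -0.999]]
wrist_force: [-3.1, -3.4, 7.4]
opening: 0.256
```

```bash
python3 t3.py .5362,-.049,.1183;python3 - <<'E'
from plant import arm
from h import *
for i in range(14):
    im=arm.grab_frame("side")
    if i%4==1: s=arm.observe();print(s["time"],np.round(s["ee_pos"],4),np.round(s["eef_rot"][2],3),np.round(s["wrist_force"],1),np.round(s["moment"],2))
im=arm.grab_frame("scene")[:,:,::-1];cv2.imwrite("pics/u_scene.png",cv2.resize(im[130:310,260:480],None,fx=3.5,fy=3.3,interpolation=cv2.INTER_CUBIC))
im=arm.grab_frame("wrist")[:,:,::-1];cv2.imwrite("pics/u_wc.png",cv2.resize(im[0:230,0:120],None,fx=5,fy=2.6,interpolation=cv2.INTER_CUBIC))
E
```

```text
rotvec [-0.006  0.033  0.011]
tool cm [ 0.03  0.48 -0.04]
pos [ 0.541  -0.0488  0.1179] R [[-0.028, -1.0, 0.007], [-0.999, 0.029, 0.033], [-0.033, -0.006, -0.999]] q [-0.32  0.09  1.9   0.04  1.15  1.27]
F [-3.1 -3.4  7.4] open 0.256 t 32.6
32.7 [ 0.541  -0.0489  0.1179] [-0.033 -0.006 -0.999] [-4.1 -3.1  7.5] [-1.74  0.84  0.04]
32.9 [ 0.541  -0.0488  0.1179] [-0.033 -0.006 -0.999] [-3.7 -3.4  7.3] [-1.63  0.88  0.06]
33.1 [ 0.541  -0.0489  0.1179] [-0.033 -0.006 -0.999] [-3.6 -3.2  6.4] [-1.68  0.78  0.01]
33.3 [ 0.541  -0.0489  0.1179] [-0.033 -0.006 -0.999] [-3.7 -2.4  6.9] [-1.67  0.81  0.09]
```

View pics/u_scene.png

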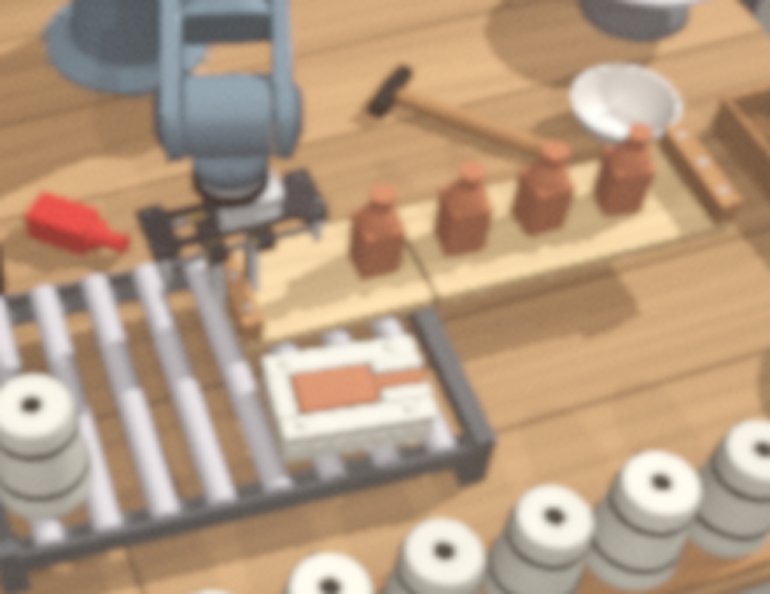

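View pics/u_wc.png

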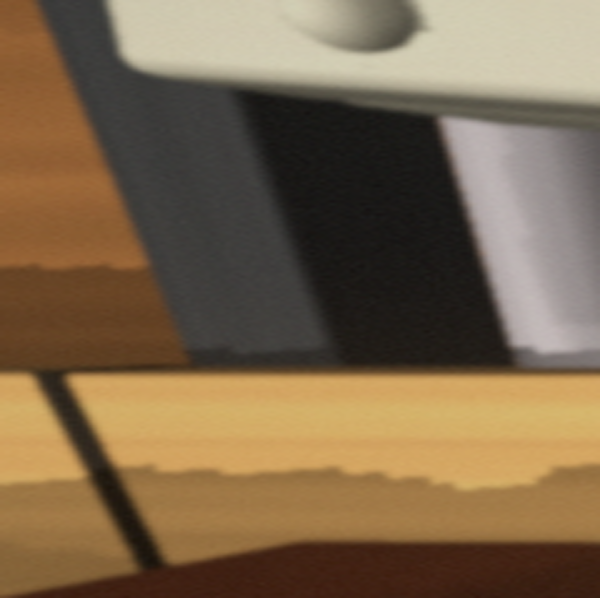

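The hold is steady, with a 7 N push, no drift over 0.6 s, the line over the edge and four bottles standing. I'm handing in.

```bash
python3 -c "
from plant import arm;print(arm.finish_job());print(arm.observe()['time'])"
```

```text
the job is handed in; nothing more can be done
None
the job is handed in; nothing more can be done
```

I stood the fallen bottle up in its gap and let go of it. Then I pinched the inner batten and slid the board about 298 mm past the stand's left end, and handed in at about 33.5 s while still holding it.

**Last checks**
- **Bottles:** all four are standing in line.
- **Line:** in the wrist view the line was +0.3 mm from the stand's edge at the board's centre line. At the board's two long edges the offset runs from about -1 to +1.4 mm. The scene camera was less sure: extrapolated to the centre line, it put the line about 2.5 mm short.
- **Hold:** the grip height matched its starting value to 0.4 mm, with about 7 N of downward push and no drift over 0.6 s. That is above the 3 to 5 N you gave.
- **Other things:** I saw nothing else moved in the pictures, but I did not measure them again.

**What was not perfect**
- During the slide the inner end rose by 2 to 4.5 mm (about 1°), and I pressed it back down before the final stretch.
- The board ended about 5 mm off its straight path, towards +x.
- The gripper finished leaning about 2° while the board itself lay flat on the pipes.

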